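Lock the spindle nut of the sherd-sorting turntable

TASK

Tighten the slotted brass nut on the turntable's spindle: turn it clockwise until you feel it bear on its washer, then carry on to the first slot that lines up with the spindle's cross hole, and not past it. Then gently push the blue-handled locking pin through that slot and the cross hole until its shoulder is fully home against the nut, let go of it, and leave the other things on the table alone.

Things in the scene. Friction and masses are not known exactly. Their poses are not given: they have to be found in the camera images.
- turntable: Locked sorting turntable, fixed to the table: green foot 180 mm across, flat round aluminium plate 200 mm across with its top 50 mm above the table, and in the middle an upright steel spindle 28 mm across whose top is 98 mm above the table. Origin: on the spindle's axis at table height; z up; x along the cross hole. It does not turn.
- cross_hole (a point): Centre of the through hole across the spindle, on the spindle's axis, 83 mm above the table. The hole is 8.4 mm wide and high, level, runs along the turntable's x axis and is open at both ends; the pin may enter from either end.
- spindle_top (a point): Centre of the spindle's top, 98 mm above the table. The right slot is the first in line with the cross hole after the nut has begun to bear on the washer, 0.3 to 0.8 rad further on. Other slots may line up before, while the nut is still loose: it does not count.
- nut: Brass castle nut round the spindle: hexagon 46 mm across flats, 54 to 78 mm above the table, with a crown of the same outline up to 91 mm cut by six slots 9.5 mm wide, 13 mm deep, open above, one in the middle of each flat. Turns only; neither rises nor sinks; stays where left. Origin: on the axis at its underside; z up; x points out through the middle of one slot.
- nut_slot (a point): Mouth of the slot on the nut's x axis, 22.5 mm from the axis, 83 mm above the table. Any of the six slots may be the right one. The nut first turns loose (about 0.05 N m) for an unknown 0.1 to 2.9 rad clockwise seen from above, then bears on the copper washer below; from there it takes about 0.9 N m and the washer turns with it.
- washer_tab (a point): Small copper tab on the rim of the washer under the nut, 34 mm from the spindle's axis, 52 mm above the table. The washer (62 mm across, 4 mm thick) stands still until the nut bears on it, then turns with the nut. Which way the tab points has no meaning.
- pin: Loose locking pin, 0.06 to 0.12 kg, standing on its foot: level steel shaft 6 mm across, round-ended, centre line 24 mm above the foot's underside, reaching 60 mm forward (+x) of a round shoulder 16 mm across; behind it an upright blue grip. Origin: below the shoulder's front face, in the plane of the foot's underside; x along the shaft to its tip, z up.
- pin_grip (a point): Middle of the pin's blue plastic grip, 29 mm behind the shoulder's face, 52 mm above the foot's underside. The grip is 30 mm long (along x), 12 mm thick (y), its top 70 mm above the foot's underside. Below it a dark steel foot 46 by 26 mm, 12 mm high, from 12 to 58 mm behind the shoulder's face.
- pin_mid (a point): Point on the shaft's centre line 22.5 mm in front of the shoulder's face; at the cross hole's centre when the pin is fully home: shoulder against a flat of the nut, 23 mm from the axis, foot 9 mm above the plate. More than 20 N between the pin and the turntable, spindle or nut is too hard.
- bowl: White bowl 130 mm across, 60 mm high; leave alone. Origin: centre of its underside.
- brush: Brush lying on the table; leave alone.
- sherd: Terracotta potsherd about 75 by 35 mm; leave alone.
- jar: Small closed jar 56 mm across, 80 mm high; leave alone. Origin: centre of its underside.
Not all that is in view belongs to the job. What is shaped like the pin but green is not meant.

How it is judged:
On the way, in this order (a step that is already met when the one before it is completed fails the run):
1. the nut has been turned until it bears on its washer and then on, by 0.25 to 0.9 rad of the washer (seen as 8.5 to 29.6 mm of its tab), to the first slot in line with the hole (distance of washer_tab from where it was at the start of the episode between 0.0085 and 0.0296 m), for 0.2 s.
2. the pin is through the slot and the cross hole, its shoulder home against the nut (within 3.5 mm) (distance between pin_mid and cross_hole below 0.0035 m and angle between the x axis of pin and the x axis of turntable, either way round below 0.15 rad), for 0.2 s.
At the end, for the whole second after the job is handed in: The nut stands at the first slot in line with the cross hole after it began to bear (washer carried on 0.25 to 0.9 rad); the pin is through slot and hole, within 0.15 rad of its line, shoulder home (pin_mid within 3.5 mm of the hole's centre), let go, at rest (all of step 1 and all of step 2 and linear speed of pin below 0.02 m/s and contact force between the fingers and pin below 0.1 N); the robot touches nothing.
It fails at once if the nut is turned well past the right slot: the washer is carried more than 1.1 rad (distance of washer_tab from where it was at the start of the episode above 0.0356 m).
It fails at once if the pin is pressed against the turntable, spindle or nut with more than 20 N (contact force between pin and turntable above 20 N).
It fails at once if a bystander is moved more than 25 mm (distance of any of bowl, brush, sherd, jar from where it was at the start of the episode above 0.025 m).
It also fails if it takes over 72 s, if anything falls off the work surface, if the arm or the gripper's body presses on something with over 40 N, if the wrist force passes 120 N, or if a joint passes its speed limit or range.

ROBOT

A 6-joint arm with a two-finger parallel gripper is mounted at the origin on the work surface. World frame = base frame: x ahead of the robot, y to its left, z up, the work surface at z = 0. Lengths are in m, angles in rad, forces in N, time in s.
With the tool pointing down it reaches from about 0.25 to 0.725 m from the base axis. Payload 9.7 kg.
Tool frame: the origin (TCP) lies between the finger pads; the fingertips stand 11 mm ahead of it and the grasp point (between the pads) lies 8 mm behind it (arm.nose_length is the distance from the TCP to the fingertips, in m); z points along the fingers, y is the direction in which the jaws open and shut (so a half turn about z gives the same grasp; the last joint's range is limited). The gripper opens to 85 mm and grips with 20 to 120 N. Pads are 22 mm wide; open, the fingers measure 114 mm over their backs; the gripper's body (76 mm by 85 mm) begins 54 mm behind the grasp point. The pads swing forward as they close: fully open they stand 13 mm farther back than shut.
Start: joints at [1.233, 0.087, 0.176, 1.66, 0, 1.571], TCP at [0.182, 0.519, 0.215] pointing down, gripper open.
Joint ranges: [-3.13, 3.13], [-0.85, 1.81], [-1.15, 1.24], [-2.2, 2.28], [-1.44, 1.52], [-3.14, 3.14]. Speed limits (rad/s): [2.22, 2.22, 2.57, 3.14, 3.14, 3.14].

INTERFACE

Orientations are given as a unit quaternion [w, x, y, z].
In Python, from workcell import readout, viewer, arm gives the robot as it stands.
- The arm moves only by the tool step_arm, never from a script. Its arguments are lists of equal length, an entry for each row: "xyz": the shift along the tool's x, y, z in m, a list of three; "angular": the turn, a rotation vector about the tool's x, y, z in degrees, a list of three. In form: {"xyz": [[dx, dy, dz], ...], "angular": [[ax, ay, az], ...]}. A call has 1 to 5 rows; each row shifts and turns the commanded pose from where the row before left it, along the tool's axes as they then stand; what a row does not reach is not made up. A row lasts 1/10 s, in which the tool goes at most 50 mm and 8.59 degrees, less where a joint would pass 70% of its speed; a pose out of reach is approached as far as the arm can. A call with a gripper value outside its range is refused whole. "grip" is the finger opening in m, from 0 to 0.0854, set as the call begins (left out, the last holds). The fingers move at their own pace and stop on an object; the grip force is fixed at half the most. Time passes only in rows, so rows that do not move let the fingers close. It gives the time, the measured TCP pose, the force and the opening at its end, in the units of the state.
- readout.get_obs(): the state, without advancing time (a new reading comes with each control period).
- viewer.get_image(name): name is "scene" or "top"; returns the picture (384x512x3 uint8, red, green, blue); there is no depth.
- viewer.calibration(name): a dict with "K" (3x3 intrinsics, pixels), "extrinsics" (4x4, takes a point from camera to world coordinates). Camera axes: x right, y down, z forward; pixel columns grow to the right and rows downward; lengths in m; the calibration is good to about 2 mm. A picture is of the moment at which its call begins. calibration takes no time and is no camera call.
- arm.finish_job(): hands the job in, once; it reports no verdict.
The state is a dict: "time_s": time; "q": joint angles; "dq": joint speeds; "tau": joint torques, N m; "eef_pos": TCP position; "eef_rot": TCP orientation; "wrist_force": force on the tool from outside, world axes, zero at the start; "wrist_torque": the same for the moment, N m; "grip_width": opening from 0.0 (shut) to 1.0 (fully open).
Only numpy, scipy, OpenCV 4.12 (cv2) and the standard library are available. Lean on these libraries where they do the work, as an engineer would, in place of code of your own. Each camera call takes 0.05 s, during which the arm holds its last target. There are 200 camera calls.

## Working session

There is one attempt and no reset: what is moved stays moved. The work goes in short steps, Python scripts to look and compute and a tool call to move; the robot and the scene stay as the last step left them, time stands still between calls to the robot, and variables do not carry over. Pictures are saved under pics/ and viewed, about 8 in all and at most 12, crops included, and the job is handed in when it is done.

Besides the shell and the picture viewer there is one more tool, called after "Request:" as a command line: name --argument value ..., lists and objects as JSON in quotes. step_arm: Moves the arm, as the interface text tells. Its arguments: {"type":"object","properties":{"xyz":{"type":"array","items":{"type":"array","items":{"type":"number"}}},"angular":{"type":"array","items":{"type":"array","items":{"type":"number"}}},"grip":{"type":"number"}},"required":["xyz","angular"]}

```bash
mkdir -p pics; ls
cat > h.py <<'E'
import numpy as np, cv2
from workcell import readout, viewer, arm
def img(n,save=None):
    im=cv2.cvtColor(viewer.get_image(n),cv2.COLOR_RGB2BGR)
    if save: cv2.imwrite('pics/'+save,im)
    return im
def ray(n,u,v,z):
    c=viewer.calibration(n);E=np.array(c['extrinsics']);d=E[:3,:3]@np.linalg.solve(np.array(c['K']),[u,v,1.]);o=E[:3,3]
    return o+d*(z-o[2])/d[2]
def proj(n,p):
    c=viewer.calibration(n);E=np.linalg.inv(np.array(c['extrinsics']));q=np.array(c['K'])@(E[:3,:3]@np.array(p)+E[:3,3]);return q[:2]/q[2]
E
python3 - <<'E'
from h import *
a=img('scene','s0.png');b=img('top','t0.png')
for n in('scene','top'):print(n,viewer.calibration(n))
cv2.imwrite('pics/b0.png',cv2.resize(np.vstack([a,b]),(800,1200))[:, :])
o=readout.get_obs();print(o)
E
```

```text
pics
scene {'K': array([[426.21621416,   0.        , 256.12394546],
       [  0.        , 426.21621416, 190.54969384],
       [  0.        ,   0.        ,   1.        ]]), 'extrinsics': array([[-0.6512728 ,  0.43052634, -0.62489265,  1.38816711],
       [ 0.75864232,  0.35042873, -0.54923723,  0.79806327],
       [-0.01748075, -0.83177327, -0.5548402 ,  0.84047866],
       [ 0.        ,  0.        ,  0.        ,  1.        ]])}
top {'K': array([[350.94384821,   0.        , 257.41579042],
       [  0.        , 350.94384821, 189.0928802 ],
       [  0.        ,   0.        ,   1.        ]]), 'extrinsics': array([[-0.0105884 , -0.99774911,  0.06621633,  0.46883948],
       [-0.99972145,  0.00916595, -0.02174887,  0.06870245],
       [ 0.02109298, -0.06642817, -0.99756824,  1.00296546],
       [ 0.        ,  0.        ,  0.        ,  1.        ]])}
{'time_s': 0.1, 'q': array([1.23299782e+00, 8.74480670e-02, 1.75229990e-01, 1.65977114e+00,
       3.02915799e-08, 1.57079175e+00]), 'dq': array([-0.00115249, -0.00227957,  0.00399528, -0.00229116, -0.00087799,
       -0.00013389]), 'tau': array([-1.43230054e-04, -5.21563160e+01,  4.65651941e+01,  1.60457322e-02,
       -1.26287861e-05, -1.50609236e-05]), 'eef_pos': array([0.1822083 , 0.51872505, 0.21413885]), 'eef_rot': array([-1.00277399e-04,  1.68095082e-01,  9.85770606e-01, -5.87956750e-04]), 'wrist_force': array([-0.83999122, -0.10835492,  0.07683618]), 'wrist_torque': array([ 0.02969295,  0.00345578, -0.01762735]), 'grip_width': 0.9976126949626182}
```

View pics/s0.png

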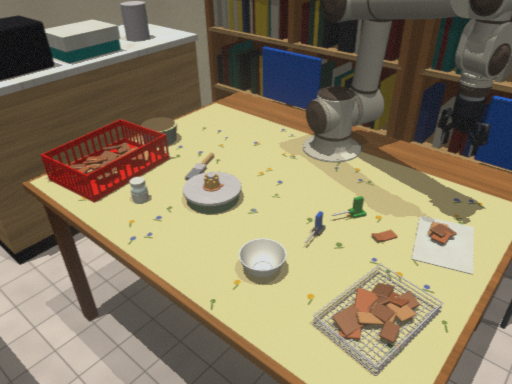

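View pics/t0.png

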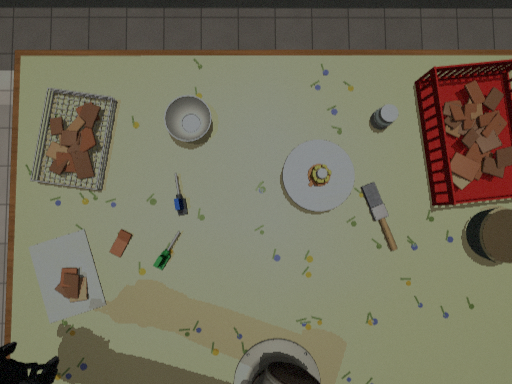

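Scene shows the turntable at (212,188) and in top at (320,175). There are two pin shapes: blue at scene (318,222)/top (180,203), and green at scene (357,207)/top (163,256). The blue one fits the description. I'll confirm it and the nut in one enlarged crop.

```bash
cat >> h.py <<'E'
def crop(im,u,v,w,h,W=400,H=300):
    u=int(u);v=int(v);return cv2.resize(im[v-h//2:v+h//2,u-w//2:u+w//2],(W,H),interpolation=cv2.INTER_CUBIC)
E
python3 - <<'E'
from h import *
a=cv2.imread('pics/s0.png');b=cv2.imread('pics/t0.png')
cv2.imwrite('pics/c0.png',np.vstack([np.hstack([crop(b,320,175,48,36),crop(a,212,185,48,36)]),np.hstack([crop(b,180,195,64,48),crop(a,318,225,64,48)])]))
print(ray('top',320,174,.098),ray('scene',212,177,.098))
def blue(im,w):
    hs=cv2.cvtColor(im,cv2.COLOR_BGR2HSV);m=cv2.inRange(hs,(100,120,40),(130,255,255))
    n,l,s,c=cv2.connectedComponentsWithStats(m)
    for i in range(1,n):
        if s[i,4]>10 and abs(c[i]-w).max()<25:print(s[i],c[i])
blue(b,np.array([180,203]));blue(a,np.array([318,222]))
# steel plate outline fit top
hs=cv2.cvtColor(b,cv2.COLOR_BGR2HSV);m=cv2.inRange(hs,(0,0,120),(179,40,255));
n,l,s,c=cv2.connectedComponentsWithStats(m)
i=l[160,300];print(s[i],c[i])
cs,_=cv2.findContours((l==i).astype(np.uint8),cv2.RETR_EXTERNAL,cv2.CHAIN_APPROX_NONE)
e=cv2.fitEllipse(max(cs,key=len));print(e,ray('top',*e[0],.05))
E
```

```text
[ 0.56677231 -0.11433129  0.098     ] [ 0.58284761 -0.10279567  0.098     ]
[174 198   6  12  51] [176.76470588 203.82352941]
[317 212   5   5  16] [319.1875 214.1875]
[   97    59   264   237 36528] [241.01828734 186.07788546]
((238.53903198242188, 183.78082275390625), (217.59112548828125, 250.1883087158203), 81.61270141601562) [0.54705629 0.09915879 0.05      ]
```

View pics/c0.png

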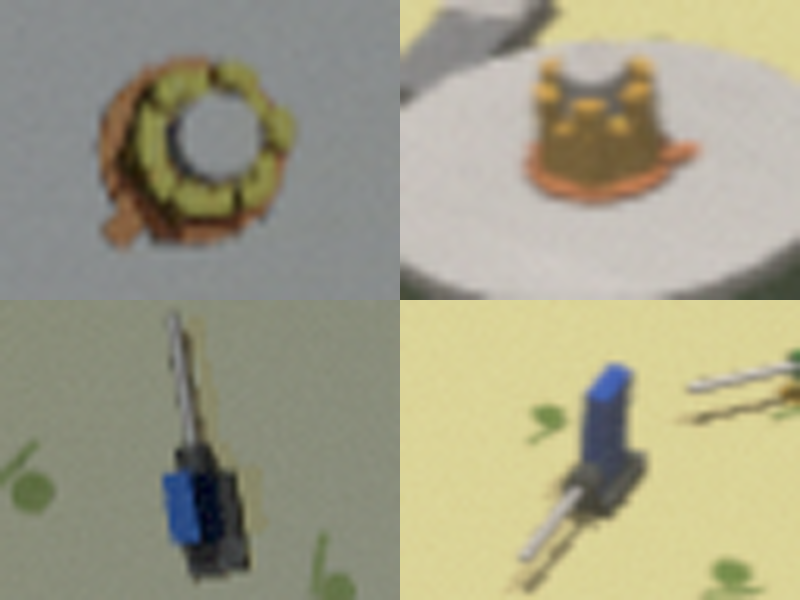

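The crop confirms the blue-gripped pin, lower row. The tab is in the top view at about (310.6,184) and in the scene view at (223,185). Next I'll fix the axis and the pin, and look for the cross hole in an averaged picture.

```bash
cat >> h.py <<'E'
def avg(n,k=8): return np.mean([img(n).astype(float) for _ in range(k)],0)
def tri(p,q):
    r=[]
    for n,(u,v) in(('top',p),('scene',q)):
        c=viewer.calibration(n);E=np.array(c['extrinsics']);d=E[:3,:3]@np.linalg.solve(np.array(c['K']),[u,v,1.]);r.append((E[:3,3],d/np.linalg.norm(d)))
    A=sum(np.eye(3)-np.outer(d,d) for o,d in r);b=sum((np.eye(3)-np.outer(d,d))@o for o,d in r)
    x=np.linalg.solve(A,b);return x,[np.linalg.norm(np.cross(x-o,d)) for o,d in r]
def plate(n,im,u0,v0,R):
    # plate rim: yellow-table (saturated) vs grey; fit convex hull of low-sat region, cast to z=.05
    hs=cv2.cvtColor(im.astype(np.uint8),cv2.COLOR_BGR2HSV);m=(hs[...,1]<50).astype(np.uint8)
    k=np.zeros_like(m);cv2.circle(k,(int(u0),int(v0)),R,1,-1);m&=k
    return hs,m
def top_circle(im):
    g=cv2.cvtColor(im.astype(np.uint8),cv2.COLOR_BGR2LAB)
    return g
E
python3 - <<'E'
from h import *
S=avg('scene');T=avg('top');np.save('S0.npy',S);np.save('T0.npy',T)
cr=lambda im,u,v:cv2.resize(im[v-12:v+12,u-16:u+16].clip(0,255).astype(np.uint8),(800,600),interpolation=cv2.INTER_CUBIC)
cv2.imwrite('pics/c1.png',np.vstack([cv2.resize(cr(T,320,174),(600,300*3//2))[:450],cv2.resize(cr(S,212,183),(600,450))])[:,:])
c=cv2.imread('pics/c1.png');cv2.imwrite('pics/c1.png',np.hstack([c[:450],c[450:]])[:, :]);c=cv2.imread('pics/c1.png');cv2.imwrite('pics/c1.png',cv2.resize(c,(800,300)))
cv2.imwrite('pics/c2.png',cr(S,212,183))
# plate: circle of radius .1 at z=.05: sample radial rays for max colour jump in b-channel
from scipy.optimize import least_squares
for n,im in(('top',T),('scene',S)):
    lab=cv2.cvtColor(im.clip(0,255).astype(np.uint8),cv2.COLOR_BGR2LAB).astype(np.float32)[...,2]
    c=np.array([.57,-.11])
    for it in range(4):
        P=[]
        for t in np.arange(0,2*np.pi,.1):
            rr=np.arange(.088,.112,.0005);v=[]
            uv=np.array([proj(n,[c[0]+r*np.cos(t),c[1]+r*np.sin(t),.05]) for r in rr],np.float32)
            s=cv2.remap(lab,uv[:,:1],uv[:,1:],cv2.INTER_LINEAR).ravel()
            th=(s.min()+s.max())/2
            if s.max()-s.min()<12 or s[0]>th: continue
            i=np.argmax(s>th);P.append([c[0]+rr[i]*np.cos(t),c[1]+rr[i]*np.sin(t)])
        P=np.array(P);f=least_squares(lambda x:np.hypot(P[:,0]-x[0],P[:,1]-x[1])-x[2],[*c,.1],loss='soft_l1',f_scale=.002);c=f.x[:2]
    print(n,f.x,len(P))
# pin
for n,im,w in(('top',T,(178,203)),('scene',S,(319,220))):
    hs=cv2.cvtColor(im.clip(0,255).astype(np.uint8),cv2.COLOR_BGR2HSV)
    m=cv2.inRange(hs,(100,90,120),(130,255,255));ys,xs=np.nonzero(m);k=(abs(xs-w[0])<12)&(abs(ys-w[1])<15);p=xs[k].mean(),ys[k].mean();print(n,'bluebright',p,k.sum(),ray(n,*p,.07))
E
```

```text
Traceback (most recent call last):
  File "h.py", line 11, in proj
    c=viewer.calibration(n);E=np.linalg.inv(np.array(c['extrinsics']));q=np.array(c['K'])@(E[:3,:3]@np.array(p)+E[:3,3]);return q[:2]/q[2]
ValueError: time passes only in moves, steps and waits
```

View pics/c2.png

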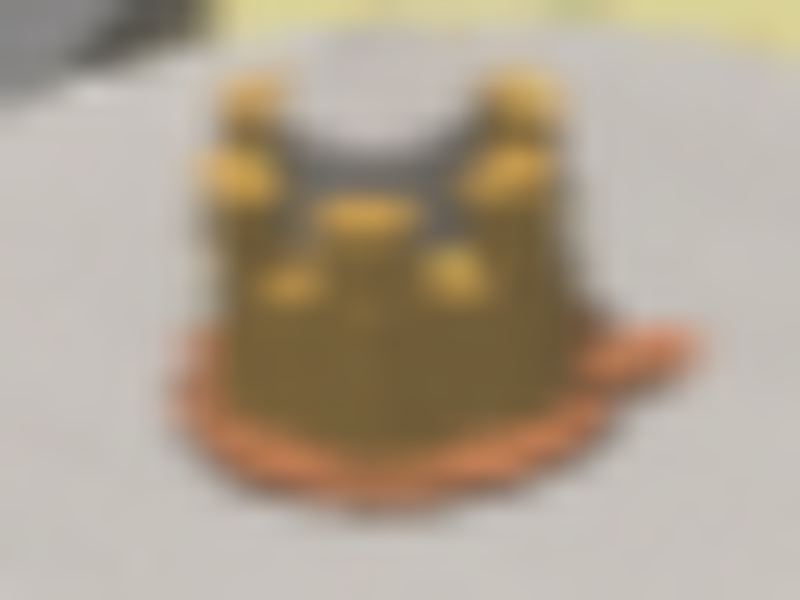

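The crop shows the nut with a crown corner facing the camera at crop (365,215). The slots either side, at (300,285) and (455,275), show plain steel behind them, so no hole is visible there yet. I'll cache the calibration and measure.

```bash
python3 - <<'E'
import pickle
from workcell import viewer
pickle.dump({n:{k:__import__('numpy').array(v) for k,v in viewer.calibration(n).items() if k in('K','extrinsics')} for n in('top','scene')},open('cal.pkl','wb'))
E
sed -i 's/viewer\.calibration(n)/CAL[n]/g; s/^def img/import pickle;CAL=pickle.load(open("\.\/cal.pkl","rb"))\ndef img/' h.py
cat > m.py <<'E'
from h import *
from scipy.optimize import least_squares
S=np.load('S0.npy');T=np.load('T0.npy')
for n,im in(('top',T),('scene',S)):
    lab=cv2.cvtColor(im.clip(0,255).astype(np.uint8),cv2.COLOR_BGR2LAB).astype(np.float32)[...,2]
    c=np.array([.57,-.11])
    for it in range(4):
        P=[]
        for t in np.arange(0,2*np.pi,.1):
            rr=np.arange(.085,.115,.0005)
            uv=np.array([proj(n,[c[0]+r*np.cos(t),c[1]+r*np.sin(t),.05]) for r in rr],np.float32)
            s=cv2.remap(lab,uv[:,:1],uv[:,1:],cv2.INTER_LINEAR).ravel()
            th=(s.min()+s.max())/2
            if s.max()-s.min()<12 or s[0]>th: continue
            i=np.argmax(s>th);P.append([c[0]+rr[i]*np.cos(t),c[1]+rr[i]*np.sin(t)])
        P=np.array(P);f=least_squares(lambda x:np.hypot(P[:,0]-x[0],P[:,1]-x[1])-x[2],[*c,.1],loss='soft_l1',f_scale=.002);c=f.x[:2]
    print(n,f.x,len(P))
for n,im,w in(('top',T,(178,203)),('scene',S,(319,220))):
    hs=cv2.cvtColor(im.clip(0,255).astype(np.uint8),cv2.COLOR_BGR2HSV)
    m=cv2.inRange(hs,(100,90,120),(130,255,255));ys,xs=np.nonzero(m);k=(abs(xs-w[0])<12)&(abs(ys-w[1])<15);p=xs[k].mean(),ys[k].mean();print(n,'bluebright',p,k.sum(),ray(n,*p,.07))
    m=cv2.inRange(hs,(100,90,20),(130,255,255));ys,xs=np.nonzero(m);k=(abs(xs-w[0])<12)&(abs(ys-w[1])<15);print(n,'allblue',xs[k].mean(),ys[k].mean(),xs[k].min(),xs[k].max(),ys[k].min(),ys[k].max())
print('spindle top',tri((322.2,173.4),(211.,175.5)))
# shaft: crop pixels (tip,base) from picture c0
t=lambda x,y:(180-32+x*.16,195-24+y*.16); s=lambda x,y:(318-32+x*.16,225-24+y*.16)
for nm,P in(('tip',(t(173,17),s(125,257))),('base',(t(195,145),s(180,190)))):
    print(nm,ray('top',*P[0],.024),ray('scene',*P[1],.024))
# tab
print('tab',ray('top',296+122*.12,157+230*.12,.052),ray('scene',188+285*.12,167+152*.12,.052))
import cv2
E
python3 m.py
```

```text
top [ 0.56987366 -0.11874905  0.09981332] 33
scene [ 0.57596267 -0.11611073  0.10173708] 39
top bluebright (np.float64(176.26190476190476), np.float64(203.73809523809524)) 42 [0.49392463 0.26343542 0.07      ]
top allblue 178.52083333333334 203.85416666666666 174 183 198 210
scene bluebright (np.float64(318.85), np.float64(214.1)) 20 [0.49819131 0.26400829 0.07      ]
scene allblue 318.7916666666667 214.54166666666666 316 321 212 217
spindle top (array([ 0.56932193, -0.12197647,  0.089839  ]), [np.float64(0.00019990781541122613), np.float64(0.00019990781541126434)])
tip [0.57891085 0.27504676 0.024     ] [0.58226017 0.27894039 0.024     ]
base [0.52158816 0.26503019 0.024     ] [0.52513146 0.2709647  0.024     ]
tab [ 0.542909   -0.09735121  0.052     ] [ 0.54839142 -0.09334953  0.052     ]
```

```bash
cat > ph.py <<'E'
from h import *
def polar(n,im,c,z,r,a):
    uv=np.array([proj(n,[c[0]+r*np.cos(t),c[1]+r*np.sin(t),z]) for t in a],np.float32)
    return cv2.remap(im.astype(np.float32),uv[:,:1],uv[:,1:],cv2.INTER_CUBIC)[:,0]
C=(.570,-.1187)
def phase(T,c=C):
    a=np.radians(np.arange(0,360,2));w=0
    for r in(.017,.019,.021,.023,.025):
        s=polar('top',T,c,.091,r,a)[:,2]; F=np.mean(s*np.exp(-6j*a)); print(r,'corner dir deg mod60 %.1f amp %.1f'%(np.degrees(-np.angle(F)/6)%60,abs(F)));w+=F
    return np.degrees(-np.angle(w)/6)%60
if __name__=='__main__':
    T=np.load('T0.npy')
    for dx in(-.002,0,.002):
        for dy in(-.002,0,.002): print(dx,dy,phase(T,(C[0]+dx,C[1]+dy)))
E
python3 ph.py | grep -v corner; python3 ph.py | sed -n 25,29p
python3 - <<'E'
from h import *
# targets
o=readout.get_obs();print(o['eef_pos'],o['time_s'],getattr(arm,'nose_length',None))
q=o['eef_rot'];from scipy.spatial.transform import Rotation as R
print(R.from_quat(q[[1,2,3,0]]).as_matrix().round(3))
E
```

```text
-0.002 -0.002 34.57813615712577
-0.002 0 12.347943405744052
-0.002 0.002 8.887950958700644
0 -0.002 38.15434642345976
0 0 39.68174862095043
0 0.002 7.53493755476283
0.002 -0.002 39.685349614274216
0.002 0 41.163460345351346
0.002 0.002 53.9776901455377
0.017 corner dir deg mod60 7.2 amp 2.5
0.019 corner dir deg mod60 53.9 amp 1.3
0.021 corner dir deg mod60 38.7 amp 3.5
0.023 corner dir deg mod60 40.2 amp 2.1
0.025 corner dir deg mod60 31.7 amp 2.3
[0.18229252 0.51892193 0.21479829] 0.9 0.011
[[-0.943  0.331  0.   ]
 [ 0.331  0.943  0.   ]
 [-0.     0.    -1.   ]]
```

Run:
```python
from h import *
P=[(365,215),(240,178),(250,95),(525,95),(510,172)]
W=np.array([ray('scene',196+x/25,171+y/25,.091) for x,y in P])[:,:2]
A=np.c_[2*W,np.ones(len(W))];s=np.linalg.lstsq(A,(W**2).sum(1),rcond=None)[0];c=s[:2];print('c',c,'r',np.sqrt(s[2]+c@c))
print(np.degrees(np.arctan2(*(W-c).T[::-1])))
F=np.array([ray('scene',196+x/25,171+y/25,.078) for x,y in[(290,285),(455,272)]])[:,:2];print(np.degrees(np.arctan2(*(F-c).T[::-1])))
print(ray('top',322.2,173.4,.098))
T=np.load('T0.npy');u,v=proj('top',[.570,-.120,.091]);u,v=int(u),int(v)
cv2.imwrite('pics/c3.png',cv2.resize(T[v-12:v+12,u-16:u+16].astype(np.uint8),(800,600),interpolation=cv2.INTER_CUBIC));print(u,v)
```

```text
c [ 0.57375021 -0.11662056] r 0.020901692974821945
[ 40.16082925 -17.29629138 -77.86672738 156.18306584 100.52134208]
[ 7.1425844  75.63362769]
[ 0.56829418 -0.12011571  0.098     ]
321 173
```

View pics/c3.png

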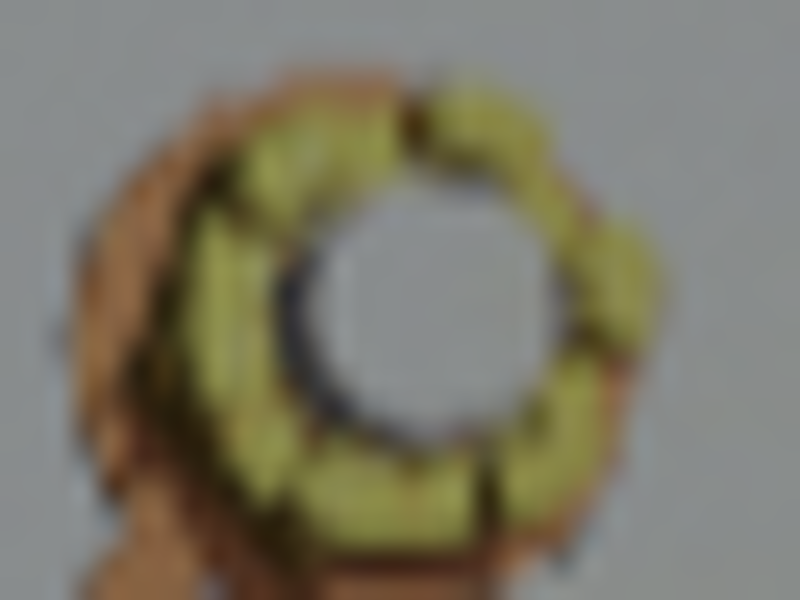

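The crop of the top view shows slots at (410,120) and (490,490). Corners lie at about 40° mod 60 in both views, so flats and slots are at about 10° mod 60, and the axis is near (0.5715,-0.118). Moving above it.

Request:
step_arm --xyz '[[-0.0289,-0.0236,0],[-0.0289,-0.0236,0],[-0.0289,-0.0236,0],[-0.0289,-0.0236,0],[-0.0289,-0.0236,0]]' --angular '[[0,0,0],[0,0,0],[0,0,0],[0,0,0],[0,0,0]]' --grip 0.07

```text
time_s: 1.4
eef_pos: [0.28, 0.3584, 0.2149]
eef_rot: [0.0, 0.168, 0.986, 0.0]
wrist_force: [0.6, 1.0, 0.7]
grip_width: 0.824
```

Request:
step_arm --xyz '[[-0.0289,-0.0236,0],[-0.0289,-0.0236,0],[-0.0289,-0.0236,0],[-0.0289,-0.0236,0],[-0.0289,-0.0236,0]]' --angular '[[0,0,0],[0,0,0],[0,0,0],[0,0,0],[0,0,0]]'

```text
time_s: 1.9
eef_pos: [0.3773, 0.1991, 0.215]
eef_rot: [0.0, 0.168, 0.986, 0.0]
wrist_force: [1.3, 0.2, 0.3]
grip_width: 0.818
```

Request:
step_arm --xyz '[[-0.0289,-0.0236,0],[-0.0289,-0.0236,0],[-0.0289,-0.0236,0],[-0.0289,-0.0236,0],[-0.0289,-0.0236,0]]' --angular '[[0,0,0],[0,0,0],[0,0,0],[0,0,0],[0,0,0]]'

```text
time_s: 2.4
eef_pos: [0.4746, 0.0397, 0.215]
eef_rot: [0.0, 0.168, 0.986, 0.0]
wrist_force: [-0.2, 1.0, -0.7]
grip_width: 0.825
```

Request:
step_arm --xyz '[[-0.0289,-0.0236,0],[-0.0289,-0.0236,0],[-0.0289,-0.0236,0],[-0.0289,-0.0236,0],[-0.0289,-0.0236,0]]' --angular '[[0,0,0],[0,0,0],[0,0,0],[0,0,0],[0,0,0]]'

```text
time_s: 2.9
eef_pos: [0.5718, -0.1195, 0.2148]
eef_rot: [0.0, 0.168, 0.986, 0.0]
wrist_force: [-0.2, 0.3, 0.8]
grip_width: 0.819
```

```bash
cat > st.py <<'E'
from h import *
from scipy.spatial.transform import Rotation as R
def st():
    o=readout.get_obs();M=R.from_quat(o['eef_rot'][[1,2,3,0]]).as_matrix()
    print('t',o['time_s'],'q',o['q'].round(3),'p',o['eef_pos'].round(4),'yang %.1f'%np.degrees(np.arctan2(M[1,1],M[0,1])),'tilt',M[:2,2].round(3),'F',o['wrist_force'].round(1),'M',o['wrist_torque'].round(2),'g %.4f'%(o['grip_width']*.0854))
    return o,M
def to(x,y,z):
    o,M=st();print('delta tool',(M.T@(np.array([x,y,z])-o['eef_pos'])).round(4))
if __name__=='__main__':
    import sys
    a=[float(v) for v in sys.argv[1:]]
    to(*a) if a else st()
E
python3 st.py .5715 -.118 .10
```

```text
t 2.9 q [-0.206  0.17   0.268  1.668  0.     0.132] p [ 0.5718 -0.1195  0.2148] yang 70.6 tilt [ 0. -0.] F [-0.2  0.3  0.8] M [ 0.06 -0.   -0.02] g 0.0699
delta tool [0.0008 0.0013 0.1148]
```

Request:
step_arm --xyz '[[0.0008,0.0013,0.015],[0,0,0.015],[0,0,0.015],[0,0,0.015],[0,0,0]]' --angular '[[0,0,-8.5],[0,0,-8.5],[0,0,-8.5],[0,0,-8.5],[0,0,-8.5]]'

```text
time_s: 3.4
eef_pos: [0.5699, -0.1163, 0.1524]
eef_rot: [-0.002, -0.204, 0.979, 0.001]
wrist_force: [-1.8, 1.1, 1.3]
grip_width: 0.821
```

Request:
step_arm --xyz '[[0,0,0],[0,0,0],[0,0,0.03],[0,0,0.03],[0,0,0.0248]]' --angular '[[0,0,-8.5],[0,0,-8.5],[0,0,0],[0,0,0],[0,0,0]]'

```text
time_s: 3.9
eef_pos: [0.5705, -0.1164, 0.0685]
eef_rot: [-0.0, -0.343, 0.939, 0.0]
wrist_force: [-0.2, -0.4, -1.1]
grip_width: 0.817
```

Request:
step_arm --xyz '[[0,0,0],[0,0,0]]' --angular '[[0,0,0],[0,0,0]]' --grip 0.05

```text
time_s: 4.1
eef_pos: [0.5708, -0.1166, 0.0704]
eef_rot: [-0.0, -0.343, 0.939, -0.0]
wrist_force: [-0.3, -1.0, 0.5]
grip_width: 0.587
```

```bash
python3 st.py .5715 -.118 .07; python3 -c "
from h import *
a=img('scene');b=img('top');cv2.imwrite('pics/d0.png',np.hstack([crop(b,321,174,64,48),crop(a,211,175,64,48)]))"
```

```text
t 4.1 q [-0.201  0.158 -0.025  1.389 -0.    -0.902] p [ 0.5708 -0.1166  0.0704] yang 130.1 tilt [-0. -0.] F [-0.3 -1.   0.5] M [ 0.06 -0.05 -0.02] g 0.0502
delta tool [ 0.0004 -0.0015  0.0004]
```

View pics/d0.png

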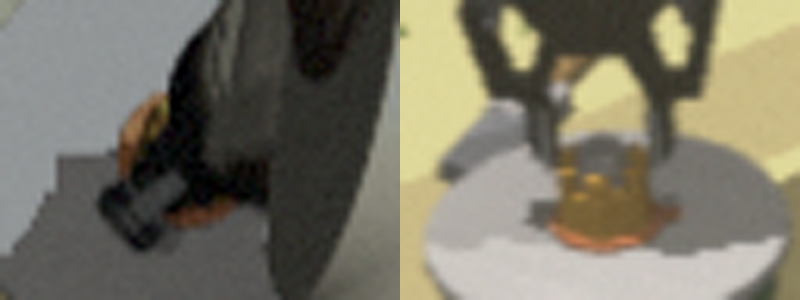

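The picture shows the fingers straddling the nut, at about (550,150) and (660,150) in the right half, well centred. Closing.

Request:
step_arm --xyz '[[0,-0.001,0],[0,0,0],[0,0,0],[0,0,0]]' --angular '[[0,0,0],[0,0,0],[0,0,0],[0,0,0]]' --grip 0.03

```text
time_s: 4.6
eef_pos: [0.5715, -0.1154, 0.073]
eef_rot: [0.001, -0.344, 0.939, 0.001]
wrist_force: [-9.0, 11.6, 15.4]
grip_width: 0.355
```

```bash
python3 st.py .5715 -.118 .07
```

```text
t 4.6 q [-0.201  0.157 -0.021  1.392  0.004 -0.903] p [ 0.5715 -0.1154  0.073 ] yang 130.2 tilt [0.002 0.003] F [-9.  11.6 15.4] M [2.47 2.01 0.01] g 0.0303
delta tool [ 0.0017 -0.002   0.003 ]
```

```bash
python3 -c "
from h import *
a=img('scene');b=img('top');cv2.imwrite('pics/d1.png',np.hstack([crop(b,321,174,64,48),crop(a,211,180,48,36)]))
for p in([.5715,-.118,.098],[.5715,-.118,.06]):print(proj('scene',p),proj('top',p))"
```

```text
[211.23882337 174.09284844] [321.36270373 172.18164636]
[212.08878633 183.64590399] [318.5195305  173.78636729]
```

View pics/d1.png

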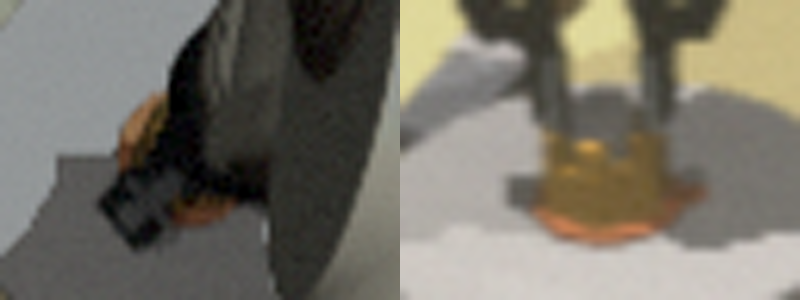

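```bash
python3 -c "
from h import *
S=avg('scene',4);u,v=211,179
cv2.imwrite('pics/d2.png',cv2.resize(S[v-15:v+15,u-20:u+20].astype(np.uint8),(800,600),interpolation=cv2.INTER_CUBIC))"
```

```text
(no output)
```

View pics/d2.png

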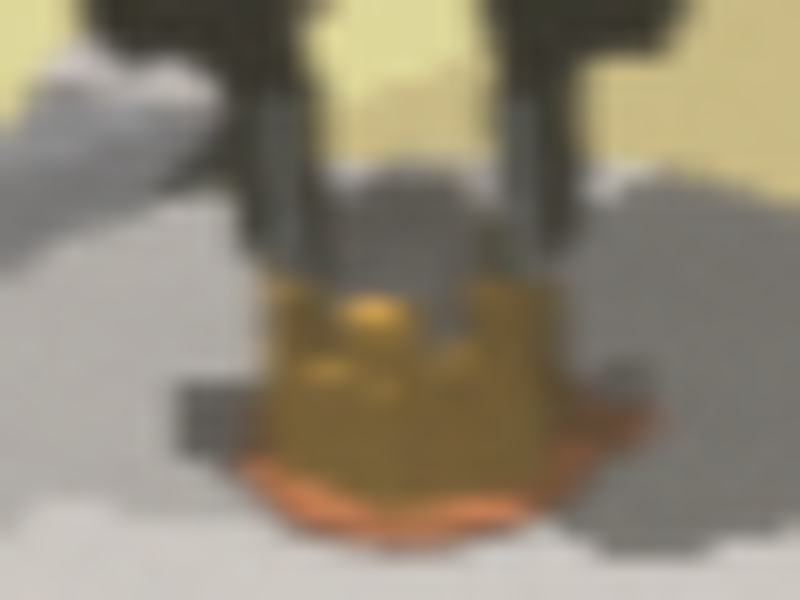

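The enlarged view shows the fingertips ending at crown height, at (280,265) and (550,260). They sit on top of the crown, higher than the stated nose length implies. I'll open and go lower, watching the force.

Request:
step_arm --xyz '[[0,0,-0.01],[0,0,0],[0,0,0],[0,0,0]]' --angular '[[0,0,0],[0,0,0],[0,0,0],[0,0,0]]' --grip 0.06

```text
time_s: 5.3
eef_pos: [0.5717, -0.1175, 0.0801]
eef_rot: [0.0, -0.343, 0.939, -0.0]
wrist_force: [0.4, -0.4, -0.3]
grip_width: 0.703
```

Request:
step_arm --xyz '[[0,0,0.005],[0,0,0.005],[0,0,0.005],[0,0,0.005],[0,0,0]]' --angular '[[0,0,0],[0,0,0],[0,0,0],[0,0,0],[0,0,0]]'

```text
time_s: 5.8
eef_pos: [0.5709, -0.1172, 0.0588]
eef_rot: [-0.001, -0.343, 0.939, 0.0]
wrist_force: [0.1, 0.2, -0.5]
grip_width: 0.703
```

```bash
python3 st.py .5715 -.118 .07
```

```text
t 5.8 q [-0.202  0.163 -0.041  1.368 -0.    -0.903] p [ 0.5709 -0.1172  0.0588] yang 130.1 tilt [-0.002  0.   ] F [ 0.1  0.2 -0.5] M [-0.   -0.04 -0.08] g 0.0601
delta tool [ 0.0001 -0.001  -0.0112]
```

Request:
step_arm --xyz '[[0,0,0.004],[0,0,0.004],[0,0,0.0],[0,0,0]]' --angular '[[0,0,0],[0,0,0],[0,0,0],[0,0,0]]'

```text
time_s: 6.2
eef_pos: [0.5715, -0.1172, 0.0519]
eef_rot: [-0.0, -0.343, 0.939, 0.0]
wrist_force: [0.0, 0.5, 0.8]
grip_width: 0.704
```

```bash
python3 st.py .5715 -.118 .07;python3 -c "
from h import *
S=img('scene');u,v=211,179
cv2.imwrite('pics/d3.png',cv2.resize(S[v-15:v+15,u-20:u+20].astype(np.uint8),(640,480),interpolation=cv2.INTER_CUBIC))"
```

```text
t 6.2 q [-0.202  0.165 -0.052  1.354 -0.    -0.903] p [ 0.5715 -0.1172  0.0519] yang 130.1 tilt [-0.  0.] F [0.  0.5 0.8] M [-0.08 -0.   -0.01] g 0.0601
delta tool [ 0.0005 -0.0006 -0.0181]
```

View pics/d3.png

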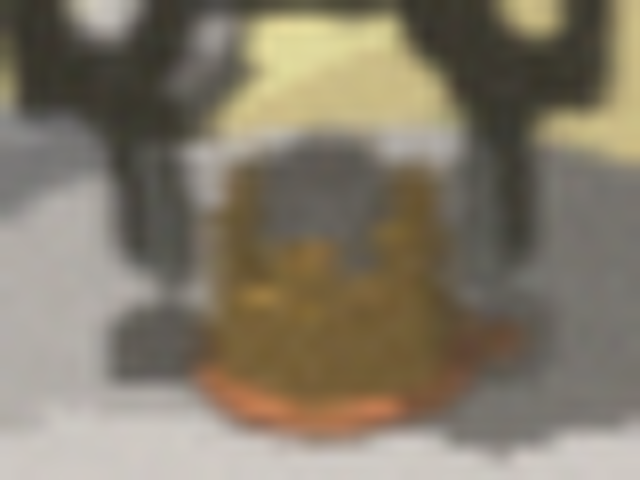

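The fingertips are now beside the nut, at (165,275) and (490,275), about 70 mm up. Going 5 mm lower and closing.

Request:
step_arm --xyz '[[0,0,0.003],[0,0,0.002],[0,0,0.0],[0,0,0],[0,0,0]]' --angular '[[0,0,0],[0,0,0],[0,0,0],[0,0,0],[0,0,0]]' --grip 0.03

```text
time_s: 6.75
eef_pos: [0.5726, -0.1176, 0.0498]
eef_rot: [0.002, -0.343, 0.939, -0.001]
wrist_force: [-3.7, -0.4, 16.9]
grip_width: 0.533
```

```bash
python3 st.py .5715 -.118 .07
```

```text
t 6.75 q [-0.202  0.164 -0.057  1.345 -0.    -0.903] p [ 0.5726 -0.1176  0.0498] yang 130.1 tilt [ 0.004 -0.001] F [-3.7 -0.4 16.9] M [ 0.05  0.86 -0.05] g 0.0455
delta tool [ 0.001   0.0004 -0.0202]
```

Request:
step_arm --xyz '[[0,0,-0.002],[0,0,0],[0,0,0],[0,0,0],[0,0,0]]' --angular '[[0,0,4],[0,0,4],[0,0,4],[0,0,4],[0,0,0]]'

```text
time_s: 7.25
eef_pos: [0.5729, -0.1183, 0.0501]
eef_rot: [0.001, -0.208, 0.978, -0.001]
wrist_force: [3.1, -4.2, 4.5]
grip_width: 0.527
```

```bash
python3 st.py; python3 -c "
from h import *
img('scene','r1.png');img('top','rt1.png')"
```

```text
t 7.25 q [-2.030e-01  1.650e-01 -5.500e-02  1.346e+00 -1.000e-03 -6.210e-01] p [ 0.5729 -0.1183  0.0501] yang 114.0 tilt [ 0.003 -0.002] F [ 3.1 -4.2  4.5] M [-0.95 -0.66 -0.02] g 0.0450
```

Request:
step_arm --xyz '[[0,0,0],[0,0,0],[0,0,0],[0,0,0],[0,0,0]]' --angular '[[0,0,1],[0,0,0],[0,0,0],[0,0,0],[0,0,0]]'

```text
time_s: 7.85
eef_pos: [0.5729, -0.1183, 0.0501]
eef_rot: [0.001, -0.2, 0.98, -0.001]
wrist_force: [3.8, -4.9, 3.8]
grip_width: 0.526
```

```bash
python3 st.py
```

```text
t 7.85 q [-2.030e-01  1.660e-01 -5.500e-02  1.346e+00 -1.000e-03 -6.060e-01] p [ 0.5729 -0.1183  0.0501] yang 113.1 tilt [ 0.003 -0.002] F [ 3.8 -4.9  3.8] M [-0.97 -0.71 -0.02] g 0.0449
```

Request:
step_arm --xyz '[[0,0,0],[0,0,0],[0,0,0]]' --angular '[[0,0,4],[0,0,4],[0,0,4]]'

```text
time_s: 8.15
eef_pos: [0.573, -0.1189, 0.0501]
eef_rot: [0.002, -0.095, 0.995, -0.002]
wrist_force: [4.0, -8.2, 2.5]
grip_width: 0.526
```

```bash
python3 st.py
```

```text
t 8.15 q [-0.203  0.166 -0.055  1.346 -0.003 -0.394] p [ 0.573  -0.1189  0.0501] yang 100.9 tilt [ 0.004 -0.003] F [ 4.  -8.2  2.5] M [-1.73 -0.92  0.12] g 0.0449
```

Request:
step_arm --xyz '[[0,0,0],[0,0,0]]' --angular '[[0,0,4],[0,0,4]]'

```text
time_s: 8.35
eef_pos: [0.573, -0.1192, 0.0501]
eef_rot: [0.002, -0.025, 1.0, -0.002]
wrist_force: [3.2, -10.1, 2.0]
grip_width: 0.522
```

```bash
python3 st.py
```

```text
t 8.35 q [-0.203  0.166 -0.055  1.345 -0.003 -0.254] p [ 0.573  -0.1192  0.0501] yang 92.9 tilt [ 0.004 -0.004] F [  3.2 -10.1   2. ] M [-2.08 -0.9   0.08] g 0.0446
```

Request:
step_arm --xyz '[[-0.0005,-0.0015,0],[-0.0005,-0.0015,0],[0,0,0]]' --angular '[[0,0,3.5],[0,0,3.5],[0,0,3.5]]'

```text
time_s: 8.65
eef_pos: [0.5731, -0.12, 0.05]
eef_rot: [0.001, 0.065, 0.998, 0.0]
wrist_force: [-2.0, 1.9, 6.6]
grip_width: 0.528
```

```bash
python3 st.py
```

```text
t 8.65 q [-2.070e-01  1.690e-01 -5.100e-02  1.349e+00  1.000e-03 -7.700e-02] p [ 0.5731 -0.12    0.05  ] yang 82.6 tilt [0.002 0.   ] F [-2.   1.9  6.6] M [0.22 0.14 0.93] g 0.0451
```

Request:
step_arm --xyz '[[0,0,0],[0,0,0]]' --angular '[[0,0,4],[0,0,4]]'

```text
time_s: 8.85
eef_pos: [0.5731, -0.1203, 0.05]
eef_rot: [0.001, 0.134, 0.991, -0.0]
wrist_force: [-2.2, -0.9, 6.3]
grip_width: 0.522
```

```bash
python3 st.py
```

```text
t 8.85 q [-0.207  0.169 -0.052  1.349 -0.     0.063] p [ 0.5731 -0.1203  0.05  ] yang 74.6 tilt [ 0.002 -0.001] F [-2.2 -0.9  6.3] M [-0.27  0.33  0.92] g 0.0446
```

Torque jumped from 0.1 to 0.93 N m between jaw angles 92.9° and 82.6°, so the nut is bearing. At 74.6° the carry is 8–18°. Backing off to look for the hole and read the tab.

Request:
step_arm --xyz '[[0,0,0],[0,0,0],[0,0,0],[0,0,-0.03],[0,0,-0.04]]' --angular '[[0,0,0],[0,0,0],[0,0,0],[0,0,0],[0,0,0]]' --grip 0.062

```text
time_s: 9.35
eef_pos: [0.5711, -0.1199, 0.1174]
eef_rot: [-0.002, 0.133, 0.991, 0.0]
wrist_force: [0.9, 0.3, 0.4]
grip_width: 0.724
```

Request:
step_arm --xyz '[[0,0,-0.04],[0,0.04,0],[0,0.045,0],[0,0.045,0],[0,0.045,0]]' --angular '[[0,0,0],[0,0,0],[0,0,0],[0,0,0],[0,0,0]]'

```text
time_s: 9.85
eef_pos: [0.6192, 0.0501, 0.1589]
eef_rot: [0.0, 0.133, 0.991, 0.0]
wrist_force: [-0.2, -0.6, 0.7]
grip_width: 0.725
```

```bash
python3 st.py
cat > look.py <<'E'
from h import *
import sys
k=sys.argv[1]
S=avg('scene',8);T=avg('top',4);np.save('S%s.npy'%k,S);np.save('T%s.npy'%k,T)
u,v=211,179
cv2.imwrite('pics/e%s.png'%k,cv2.resize((S[v-12:v+12,u-16:u+16]*1.3).clip(0,255).astype(np.uint8),(800,600),interpolation=cv2.INTER_CUBIC))
def tab(im,n,c):
    hs=cv2.cvtColor(im.clip(0,255).astype(np.uint8),cv2.COLOR_BGR2HSV);m=cv2.inRange(hs,(3,90,60),(14,255,255))
    ys,xs=np.nonzero(m);P=np.array([ray(n,x,y,.052)[:2] for x,y in zip(xs,ys)]);d=P-c;r=np.hypot(*d.T);k=(r>.0325)&(r<.041)
    a=np.degrees(np.arctan2(d[k,1],d[k,0]));print(n,k.sum(),'tab mean ang',np.degrees(np.angle(np.mean(np.exp(1j*np.radians(a))))),'spread',np.round(np.sort(a)))
for q in('0',k):
    tab(np.load('T%s.npy'%q),'top',(.5705,-.119));tab(np.load('S%s.npy'%q),'scene',(.575,-.1165))
E
python3 look.py 1
```

```text
t 9.85 q [0.081 0.246 0.249 1.573 0.    0.348] p [0.6192 0.0501 0.1589] yang 74.7 tilt [0. 0.] F [-0.2 -0.6  0.7] M [-0.01 -0.06 -0.03] g 0.0619
top 8 tab mean ang 137.92159423779054 spread [132. 135. 135. 138. 138. 141. 142. 144.]
scene 3 tab mean ang 149.08080376742413 spread [142. 152. 154.]
top 0 tab mean ang nan spread []
scene 3 tab mean ang 127.84495676960287 spread [121. 131. 131.]
  return _methods._mean(a, axis=axis, dtype=dtype,
  ret = ret.dtype.type(ret / rcount)
```

View pics/e1.png

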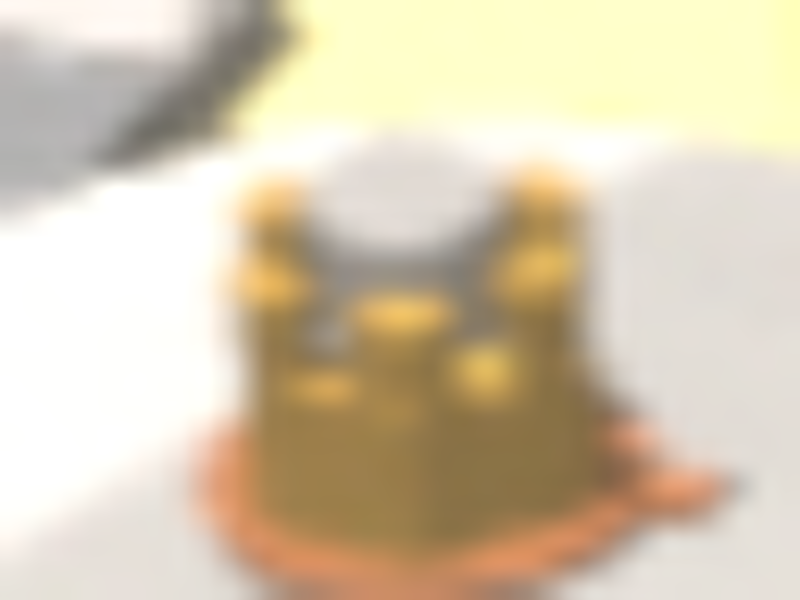

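The view is brighter at (325,340), in the left slot at about 15°, than in the right slot at (480,325). That could be the hole's lit floor. Checking by sampling the spindle's wall.

Run:
```python
from ph import *
for k in '01':
    S=np.load('S%s.npy'%k);u,v=211,179
    g=S[v-6:v+6,u-9:u+9]
    print(k,'gray');print(g.mean(2).round().astype(int));print('R-B');print((g[...,2]-g[...,0]).round().astype(int))
for a in range(-45,150,15):
    print(a,*[np.round(proj('scene',[.574+.014*np.cos(np.radians(a)),-.1165+.014*np.sin(np.radians(a)),z])-[202,173],1) for z in(.080,.083,.088,.095)])
```

```text
0 gray
[[169 187 190 192 190 188 190 187 187 188 189 190 189 185 183 187 191 193]
 [193 195 187 172 165 175 188 189 189 188 189 189 176 155 155 170 182 190]
 [197 195 174 137 137 162 184 189 190 188 186 179 153 114 119 139 167 188]
 [195 192 166 114 103 119 148 167 178 176 164 138 108  97 103 111 148 186]
 [195 187 168 144 123 101 111 119 124 122 116 104 103 123 142 136 149 185]
 [193 181 155 142 131 106 106 113 112 110 104  98 109 126 123 114 130 173]
 [192 174 131 102  94  95 115 137 144 138 119  98  92  95  92  96 128 170]
 [190 173 129  92  85  95 109 110 112 107  99  99  98  89  87  90 123 169]
 [192 183 148  97  90 105 110  96  94  91  96 122 132 100  90  88 108 156]
 [191 180 145  98 105 126 116  95  91  88  93 113 126 107  88  85  97 144]
 [190 177 142  98  94  98  95  92  95  90  89  91  94  90  87  85  86 105]
 [185 162 124  93  91  92  90  91  90  87  87  87  88  88  86  85  83  94]]
R-B
[[ 14  12  16  23  30  27  14  12  12  12  13  13  16  25  40  31  15  11]
 [ 11  12  31  72  81  42  14  12  12  12  12  14  22  54  93  84  42  14]
 [ 11  13  31  79  72  33  13  12  12 
[... 2435 characters left out ...]
3  51  44  36]
 [ 19  45  71  64  62  63  63  64  63  58  53  52  53  54  53  51  51  63]]
-45 [5.2 6.3] [5.2 5.6] [5.1 4.3] [4.9 2.5]
-30 [5.4 6.9] [5.3 6.1] [5.2 4.9] [5.  3.1]
-15 [5.8 7.4] [5.7 6.7] [5.6 5.4] [5.4 3.6]
0 [6.4 7.8] [6.4 7.1] [6.2 5.8] [6.1 4. ]
15 [7.3 8.2] [7.2 7.4] [7.1 6.1] [6.9 4.3]
30 [8.3 8.3] [8.2 7.6] [8.1 6.3] [7.9 4.5]
45 [9.4 8.3] [9.3 7.6] [9.2 6.3] [9.  4.5]
60 [10.5  8.2] [10.4  7.4] [10.3  6.2] [10.1  4.4]
75 [11.5  7.9] [11.4  7.2] [11.3  5.9] [11.2  4.1]
90 [12.4  7.5] [12.3  6.8] [12.2  5.5] [12.   3.7]
105 [13.  7.] [13.   6.3] [12.9  5. ] [12.7  3.2]
120 [13.5  6.5] [13.4  5.7] [13.3  4.4] [13.1  2.7]
135 [13.6  5.9] [13.5  5.1] [13.4  3.9] [13.3  2.1]
```

The evidence is inconclusive. I'll go on in small increments and look each time; the hole should show as a change behind the moving slots.

Request:
step_arm --xyz '[[0,-0.045,0],[0,-0.045,0],[0,-0.045,0],[0,-0.04,0],[0,0,0.04]]' --angular '[[0,0,0],[0,0,0],[0,0,0],[0,0,0],[0,0,0]]'

```text
time_s: 10.95
eef_pos: [0.5739, -0.1252, 0.124]
eef_rot: [0.005, 0.136, 0.991, -0.001]
wrist_force: [1.5, 0.7, 1.1]
grip_width: 0.729
```

Request:
step_arm --xyz '[[0,0,0.04],[0,0,0.03],[0,0,0],[0,0,0],[0,0,0]]' --angular '[[0,0,0],[0,0,0],[0,0,0],[0,0,0],[0,0,0]]'

```text
time_s: 11.45
eef_pos: [0.5737, -0.1205, 0.0514]
eef_rot: [0.002, 0.134, 0.991, -0.0]
wrist_force: [0.1, 0.2, 1.0]
grip_width: 0.726
```

Request:
step_arm --xyz '[[0,0,0],[0,0,0],[0,0,0],[0,0,0]]' --angular '[[0,0,0],[0,0,0],[0,0,0],[0,0,0]]' --grip 0.03

```text
time_s: 11.85
eef_pos: [0.5737, -0.1205, 0.0514]
eef_rot: [0.002, 0.134, 0.991, -0.0]
wrist_force: [-0.2, -0.5, 7.1]
grip_width: 0.521
```

Request:
step_arm --xyz '[[0,0,0],[0,0,0]]' --angular '[[0,0,3.5],[0,0,3.5]]'

```text
time_s: 12.05
eef_pos: [0.5736, -0.1209, 0.0514]
eef_rot: [0.002, 0.194, 0.981, -0.001]
wrist_force: [-1.2, -3.6, 7.0]
grip_width: 0.525
```

```bash
python3 st.py
```

```text
t 12.05 q [-2.070e-01  1.680e-01 -5.000e-02  1.349e+00 -1.000e-03  1.840e-01] p [ 0.5736 -0.1209  0.0514] yang 67.6 tilt [ 0.003 -0.002] F [-1.2 -3.6  7. ] M [-0.77  0.52  0.94] g 0.0448
```

Request:
step_arm --xyz '[[0,0,0],[0,0,0],[0,0,0],[0,0,-0.03],[0,0,-0.04]]' --angular '[[0,0,0],[0,0,0],[0,0,0],[0,0,0],[0,0,0]]' --grip 0.062

```text
time_s: 12.55
eef_pos: [0.5712, -0.1198, 0.1176]
eef_rot: [-0.002, 0.193, 0.981, 0.0]
wrist_force: [0.9, -0.2, 1.2]
grip_width: 0.728
```

Request:
step_arm --xyz '[[0,0,-0.04],[0,0.04,0],[0,0.045,0],[0,0.045,0],[0,0.045,0]]' --angular '[[0,0,0],[0,0,0],[0,0,0],[0,0,0],[0,0,0]]'

```text
time_s: 13.05
eef_pos: [0.6396, 0.0432, 0.1591]
eef_rot: [0.0, 0.194, 0.981, 0.0]
wrist_force: [0.4, -0.2, -0.2]
grip_width: 0.727
```

```bash
python3 st.py; python3 look.py 2 2>/dev/null
cat > sl.py <<'E'
import numpy as np,sys
for k in sys.argv[1:]:
    S=np.load('S%s.npy'%k);u,v=211,179;g=S[v-3:v+4,u-7:u+7];print(k);print(np.c_[g.mean(2).round().astype(int),np.zeros(len(g),int)-1,(g[...,2]-g[...,0]).round().astype(int)])
E
python3 sl.py 2
```

```text
t 13.05 q [0.067 0.296 0.31  1.584 0.    0.457] p [0.6396 0.0432 0.1591] yang 67.7 tilt [0. 0.] F [ 0.4 -0.2 -0.2] M [ 0.02  0.02 -0.  ] g 0.0621
top 8 tab mean ang 137.92159423779054 spread [132. 135. 135. 138. 138. 141. 142. 144.]
scene 3 tab mean ang 149.08080376742413 spread [142. 152. 154.]
top 0 tab mean ang nan spread []
scene 2 tab mean ang 126.2222482412525 spread [121. 131.]
2
[[173 120 104 116 139 153 163 160 149 126 101  93  99 105  -1  26  57  55
   25  12  10  10  10  10   9  15  42  71  65]
 [156 130 110 102 110 116 119 116 110  99  94 113 127 117  -1  69  95  72
   27  11   9   9   9  10  11  23  68 100  82]
 [149 124 108  99 107 113 111 106 100  95 110 132 130 106  -1  62  89  66
   27  18  23  23  21  15  19  60 103 102  72]
 [134  98  90  98 119 132 131 124 105  93  92  95  92  89  -1  41  61  51
   41  63  95  99  82  42  19  39  66  64  52]
 [133  95  90 102 107 103 105 100  94  96  93  86  83  80  -1  37  55  55
   53  54  72  78  70  39  21  37  54  52  44]
 [153 103  89 100 105  93  92  90  96 117 116  89  83  81  -1  40  60  59
   69  74  63  62  57  52  69  86  61  54  46]
 [138  96 101 118 111  95  91  88 106 124 113  91  84  82  -1  39  57  74
   93  86  66  62  59  79  99  88  64  53  48]]
```

```bash
cat > tabm.py <<'E'
from ph import *
import sys
def tabang(n,im,c):
    a=np.radians(np.arange(90,180,1.));out=[]
    for r in(.0335,.0345,.0355,.0365):
        s=polar(n,im,c,.052,r,a);x=s[:,2]-s[:,0];x=x-np.percentile(x,30);x[x<0.35*x.max()]=0
        out.append((np.degrees((x*a).sum()/x.sum()).round(1),x.max().round()))
    return out
for k in sys.argv[1:]:
    S=np.load('S%s.npy'%k);T=np.load('T%s.npy'%k)
    print(k,'scene',tabang('scene',S,(.5745,-.1165)),'top',tabang('top',T,(.5700,-.1195)))
E
python3 tabm.py 0 1 2
python3 sl.py 0 1 | head -20
```

```text
0 scene [(np.float64(146.6), np.float32(85.0)), (np.float64(146.7), np.float32(86.0)), (np.float64(146.8), np.float32(81.0)), (np.float64(146.5), np.float32(75.0))] top [(np.float64(137.4), np.float32(75.0)), (np.float64(137.2), np.float32(75.0)), (np.float64(137.3), np.float32(76.0)), (np.float64(137.4), np.float32(78.0))]
1 scene [(np.float64(129.0), np.float32(70.0)), (np.float64(128.6), np.float32(68.0)), (np.float64(128.4), np.float32(65.0)), (np.float64(128.5), np.float32(59.0))] top [(np.float64(107.0), np.float32(2.0)), (np.float64(113.0), np.float32(2.0)), (np.float64(122.3), np.float32(1.0)), (np.float64(124.0), np.float32(2.0))]
2 scene [(np.float64(124.5), np.float32(72.0)), (np.float64(123.8), np.float32(66.0)), (np.float64(123.7), np.float32(56.0)), (np.float64(123.9), np.float32(46.0))] top [(np.float64(111.1), np.float32(1.0)), (np.float64(128.3), np.float32(1.0)), (np.float64(137.3), np.float32(1.0)), (np.float64(136.1), np.float32(1.0))]
0
[[166 114 103 119 148 167 178 176 164 138 108  97 103 111  -1  28  62  54
   23  11  10  11  11  11  11  16  44  73  66]
 [168 1
[... 263 characters left out ...]
4 138 119  98  92  95  92  96  -1  43  66  58
   36  51  96 112 102  63  20  34  61  62  55]
 [129  92  85  95 109 110 112 107  99  99  98  89  87  90  -1  36  52  52
   41  48  76  83  76  46  26  39  54  54  48]
 [148  97  90 105 110  96  94  91  96 122 132 100  90  88  -1  36  51  60
   70  71  63  62  58  57  80  94  68  58  50]
 [145  98 105 126 116  95  91  88  93 113 126 107  88  85  -1  29  52  78
  100  88  65  62  57  62  84  98  76  55  50]]
1
[[171 113  99 113 138 154 161 160 148 126 102  96 104 112  -1  26  60  53
   20  11  10  10  10  10  10  17  48  75  64]
 [168 126 104  98 111 117 119 116 110  99  99 112 129 127  -1  48  83  68
   27  11  11  10  10  10  12  33  74  99  88]
```

The tab has moved about 18° at look 1 (scene view) and about 23–25° now, so bearing began near 92°. The bright patch behind the left slot points to a hole near 10–15°, which is almost in line with the present slot at 7.6°. I'll fetch the pin and probe there gently.

Request:
step_arm --xyz '[[0.0309,0.0212,0],[0.0309,0.0212,0],[0.0309,0.0212,0],[0.0309,0.0212,0],[0.0309,0.0212,0]]' --angular '[[0,0,0],[0,0,0],[0,0,0],[0,0,0],[0,0,0]]' --grip 0.05

```text
time_s: 14.15
eef_pos: [0.5357, 0.1991, 0.1592]
eef_rot: [0.0, 0.194, 0.981, 0.0]
wrist_force: [0.6, 0.5, -0.1]
grip_width: 0.585
```

Request:
step_arm --xyz '[[0.0309,0.0212,0],[0.0309,0.0212,0],[0,0,0],[0,0,0]]' --angular '[[0,0,0],[0,0,0],[0,0,-8],[0,0,-8]]'

```text
time_s: 14.55
eef_pos: [0.4949, 0.2619, 0.1593]
eef_rot: [0.0, 0.052, 0.999, 0.0]
wrist_force: [0.5, 0.1, -0.7]
grip_width: 0.586
```

Request:
step_arm --xyz '[[0,0,0],[0,0,0],[0,0,0]]' --angular '[[0,0,-8],[0,0,-7.3],[0,0,0]]'

```text
time_s: 14.85
eef_pos: [0.4956, 0.2609, 0.1592]
eef_rot: [0.0, -0.079, 0.997, 0.0]
wrist_force: [0.1, -0.5, -0.8]
grip_width: 0.585
```

```bash
python3 st.py .496 .2625 .036
```

```text
t 14.85 q [0.485 0.097 0.079 1.553 0.    0.327] p [0.4956 0.2609 0.1592] yang 99.0 tilt [0. 0.] F [ 0.1 -0.5 -0.8] M [ 0.01  0.05 -0.04] g 0.0500
delta tool [-0.0006  0.0015  0.1232]
```

Request:
step_arm --xyz '[[0,0.0015,0.035],[0,0,0.035],[0,0,0.03],[0,0,0.023],[0,0,0]]' --angular '[[0,0,0],[0,0,0],[0,0,0],[0,0,0],[0,0,0]]'

```text
time_s: 15.35
eef_pos: [0.4935, 0.2614, 0.0327]
eef_rot: [-0.002, -0.076, 0.997, -0.001]
wrist_force: [-0.2, 0.3, -0.1]
grip_width: 0.586
```

```bash
python3 st.py .496 .2625 .036; python3 -c "
from h import *
a=img('scene');b=img('top');cv2.imwrite('pics/f0.png',np.hstack([crop(b,180,197,64,48),crop(a,318,220,64,48)]))"
```

```text
t 15.35 q [ 0.487  0.12  -0.14   1.316 -0.     0.335] p [0.4935 0.2614 0.0327] yang 98.7 tilt [-0.005 -0.003] F [-0.2  0.3 -0.1] M [ 0.   -0.01  0.06] g 0.0500
delta tool [-0.0027  0.0007 -0.0033]
```

View pics/f0.png

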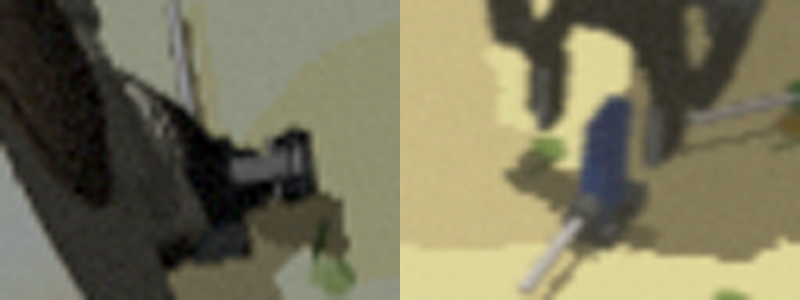

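The fingers straddle the blue grip evenly, with tips at (545,130) and (660,160) and the grip at (605,150). The tips are about mid-height, so 6 mm lower, then close.

Request:
step_arm --xyz '[[-0.001,0,0.003],[0,0,0.003],[0,0,0]]' --angular '[[0,0,0],[0,0,0],[0,0,0]]'

```text
time_s: 15.75
eef_pos: [0.4966, 0.2629, 0.0304]
eef_rot: [0.0, -0.078, 0.997, 0.0]
wrist_force: [0.1, -0.1, -0.4]
grip_width: 0.583
```

Request:
step_arm --xyz '[[0,0,0],[0,0,0],[0,0,0],[0,0,0],[0,0,0]]' --angular '[[0,0,0],[0,0,0],[0,0,0],[0,0,0],[0,0,0]]' --grip 0.004

```text
time_s: 16.25
eef_pos: [0.4964, 0.2628, 0.0302]
eef_rot: [0.0, -0.078, 0.997, 0.0]
wrist_force: [-0.5, -0.6, 2.3]
grip_width: 0.126
```

```bash
python3 st.py .496 .2625 .036
```

```text
t 16.25 q [ 0.487  0.123 -0.142  1.306 -0.     0.331] p [0.4964 0.2628 0.0302] yang 98.9 tilt [0. 0.] F [-0.5 -0.6  2.3] M [-0.1   0.04 -0.03] g 0.0108
delta tool [ 0.0004 -0.0003 -0.0058]
```

Pin gripped. Lifting and carrying it to a point on the base side of the spindle, in line with the slot.

Request:
step_arm --xyz '[[0,0,-0.025],[0,0,-0.035],[0,0,-0.035],[0,0,-0.035],[0,0,0]]' --angular '[[0,0,0],[0,0,0],[0,0,0],[0,0,0],[0,0,0.9]]'

```text
time_s: 16.75
eef_pos: [0.4979, 0.2637, 0.1651]
eef_rot: [0.003, -0.07, 0.998, 0.001]
wrist_force: [-0.2, 0.3, 0.3]
grip_width: 0.129
```

Request:
step_arm --xyz '[[0.011,-0.0387,0],[0.011,-0.0387,0],[0.011,-0.0387,0],[0.011,-0.0387,0],[0.011,-0.0387,0]]' --angular '[[0,0,0],[0,0,0],[0,0,0],[0,0,0],[0,0,0]]'

```text
time_s: 17.25
eef_pos: [0.4682, 0.0621, 0.1591]
eef_rot: [-0.0, -0.07, 0.998, -0.0]
wrist_force: [1.0, -0.3, -0.4]
grip_width: 0.127
```

Request:
step_arm --xyz '[[0.011,-0.0387,0],[0.011,-0.0387,0],[0.011,-0.0387,0],[0.011,-0.0387,0],[0.011,-0.0387,0]]' --angular '[[0,0,0],[0,0,0],[0,0,0],[0,0,0],[0,0,0]]'

```text
time_s: 17.75
eef_pos: [0.4408, -0.1373, 0.1592]
eef_rot: [-0.0, -0.07, 0.998, 0.0]
wrist_force: [1.0, -0.0, -1.4]
grip_width: 0.128
```

```bash
python3 st.py .4482 -.1368 .0892
python3 - <<'E'
from h import *
S=avg('scene',4);T=avg('top',4);np.save('Sp.npy',S);np.save('Tp.npy',T)
for n,im,w in(('top',T,(320,200)),('scene',S,(230,165))):
    hs=cv2.cvtColor(im.clip(0,255).astype(np.uint8),cv2.COLOR_BGR2HSV);m=cv2.inRange(hs,(100,90,20),(130,255,255));ys,xs=np.nonzero(m);k=(abs(xs-w[0])<50)&(abs(ys-w[1])<50);print(n,k.sum(),xs[k].mean() if k.any() else 0,ys[k].mean() if k.any() else 0)
E
```

```text
t 17.75 q [-0.302 -0.137 -0.151  1.557  0.    -0.442] p [ 0.4408 -0.1373  0.1592] yang 98.0 tilt [-0.001  0.   ] F [ 1.  -0.  -1.4] M [ 0.07 -0.05 -0.06] g 0.0109
delta tool [-0.0074 -0.0006  0.07  ]
top 8 331.5 219.375
scene 0 0 0
```

Request:
step_arm --xyz '[[0,-0.0005,0.03],[0,0,0.025],[0,0,0.015],[0,0,0],[0,0,0]]' --angular '[[0,0,0],[0,0,0],[0,0,0],[0,0,0],[0,0,0]]'

```text
time_s: 18.65
eef_pos: [0.4419, -0.136, 0.0907]
eef_rot: [0.0, -0.071, 0.998, -0.0]
wrist_force: [-0.4, 0.5, -0.3]
grip_width: 0.124
```

```bash
python3 st.py .4482 -.1368 .0892; python3 -c "
from h import *
S=avg('scene',4);T=avg('top',4);np.save('Sp.npy',S)
g=lambda im,u,v:cv2.resize(im[v-15:v+15,u-20:u+20].clip(0,255).astype(np.uint8),(400,300),interpolation=cv2.INTER_CUBIC)
cv2.imwrite('pics/f1.png',np.hstack([g(T,321,178),g(S,214,176)]))"
```

```text
t 18.65 q [-0.299 -0.135 -0.281  1.424 -0.    -0.44 ] p [ 0.4419 -0.136   0.0907] yang 98.1 tilt [ 0. -0.] F [-0.4  0.5 -0.3] M [ 0.01 -0.   -0.02] g 0.0106
delta tool [-0.0061 -0.0017  0.0015]
```

View pics/f1.png

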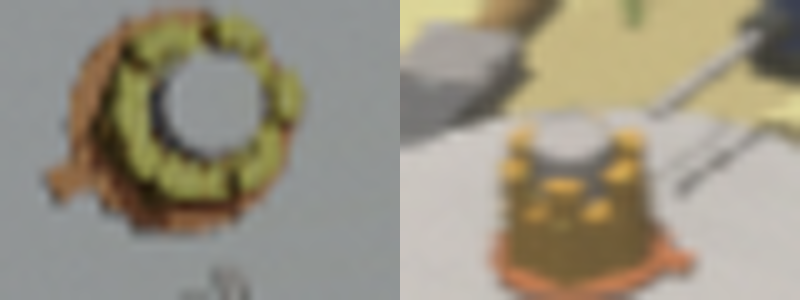

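The view shows the slot notches in the top view at (208,30) and (235,180), so the slot line is at about 9–10°. The pin tip is just below, at (230,275), slightly left of that line. Correcting sideways, then advancing.

Request:
step_arm --xyz '[[0,-0.0037,0.0015],[0,0,0],[-0.005,0,0],[-0.005,0,0],[0,0,0]]' --angular '[[0,0,-1],[0,0,0],[0,0,0],[0,0,0],[0,0,0]]'

```text
time_s: 19.55
eef_pos: [0.4527, -0.1383, 0.0884]
eef_rot: [0.0, -0.079, 0.997, 0.0]
wrist_force: [-0.2, 0.0, -0.7]
grip_width: 0.13
```

```bash
cat > tgt.py <<'E'
from st import *
import sys
o,M=st();p=o['eef_pos'];yang=np.degrees(np.arctan2(M[1,1],M[0,1]));f=np.radians(yang-90);A=np.array([.571,-.1195]);d=p[:2]-A
print('pin az %.1f  r of grip %.1f mm  lateral(+y side) %.2f mm'%(yang-90,-d@[np.cos(f),np.sin(f)]*1e3,d@[-np.sin(f),np.cos(f)]*1e3),'push force %.1f'%(-o['wrist_force'][:2]@[np.cos(f),np.sin(f)]))
E
python3 tgt.py; python3 tgt.py
```

```text
t 19.55 q [-0.297 -0.107 -0.26   1.418  0.    -0.455] p [ 0.4527 -0.1383  0.0884] yang 99.1 tilt [0. 0.] F [-0.2  0.  -0.7] M [ 0.01 -0.02 -0.  ] g 0.0111
pin az 9.1  r of grip 119.8 mm  lateral(+y side) 0.10 mm push force 0.1
t 19.55 q [-0.297 -0.107 -0.26   1.418  0.    -0.455] p [ 0.4527 -0.1383  0.0884] yang 99.1 tilt [0. 0.] F [-0.2  0.  -0.7] M [ 0.01 -0.02 -0.  ] g 0.0111
pin az 9.1  r of grip 119.8 mm  lateral(+y side) 0.10 mm push force 0.1
```

Request:
step_arm --xyz '[[-0.003,0,-0.0008],[-0.002,0,0],[-0.002,0,0],[-0.0015,0,0]]' --angular '[[0,0,0],[0,0,0],[0,0,0],[0,0,0]]'

```text
time_s: 19.95
eef_pos: [0.4605, -0.137, 0.0893]
eef_rot: [-0.0, -0.079, 0.997, 0.0]
wrist_force: [-0.5, -0.2, -0.6]
grip_width: 0.131
```

```bash
python3 tgt.py
```

```text
t 19.95 q [-0.289 -0.09  -0.243  1.418 -0.    -0.447] p [ 0.4605 -0.137   0.0893] yang 99.0 tilt [-0. -0.] F [-0.5 -0.2 -0.6] M [-0.05 -0.04 -0.  ] g 0.0112
pin az 9.0  r of grip 111.8 mm  lateral(+y side) 0.08 mm push force 0.5
```

Request:
step_arm --xyz '[[-0.0015,0,0],[0,0,0]]' --angular '[[0,0,0],[0,0,0]]'

```text
time_s: 20.15
eef_pos: [0.462, -0.1368, 0.0892]
eef_rot: [-0.0, -0.079, 0.997, 0.0]
wrist_force: [-0.4, 0.2, -0.7]
grip_width: 0.125
```

```bash
python3 tgt.py
```

```text
t 20.15 q [-0.288 -0.087 -0.24   1.418 -0.    -0.446] p [ 0.462  -0.1368  0.0892] yang 99.1 tilt [-0.  0.] F [-0.4  0.2 -0.7] M [-0.01 -0.    0.02] g 0.0107
pin az 9.1  r of grip 110.4 mm  lateral(+y side) 0.09 mm push force 0.3
```

Tip at about r 21. Continue in small steps.

Request:
step_arm --xyz '[[-0.001,0,0],[-0.001,0,0],[0,0,0]]' --angular '[[0,0,0],[0,0,0],[0,0,0]]'

```text
time_s: 20.45
eef_pos: [0.4639, -0.1365, 0.0893]
eef_rot: [0.0, -0.079, 0.997, -0.0]
wrist_force: [0.5, 0.3, -1.3]
grip_width: 0.128
```

```bash
python3 tgt.py|tail -1
```

```text
pin az 9.0  r of grip 108.4 mm  lateral(+y side) 0.05 mm push force -0.6
```

Request:
step_arm --xyz '[[-0.001,0,0],[-0.0005,0,0],[0,0,0]]' --angular '[[0,0,0],[0,0,0],[0,0,0]]'

```text
time_s: 20.75
eef_pos: [0.4654, -0.1362, 0.0893]
eef_rot: [-0.0, -0.079, 0.997, -0.0]
wrist_force: [-1.5, 0.3, -0.4]
grip_width: 0.131
```

```bash
python3 tgt.py|tail -1
```

```text
pin az 9.0  r of grip 106.9 mm  lateral(+y side) 0.07 mm push force 1.5
```

Request:
step_arm --xyz '[[-0.001,0,0],[-0.001,0,0],[0,0,0]]' --angular '[[0,0,0],[0,0,0],[0,0,0]]'

```text
time_s: 21.05
eef_pos: [0.4674, -0.1359, 0.0893]
eef_rot: [0.0, -0.079, 0.997, 0.0]
wrist_force: [-0.4, -0.3, -0.5]
grip_width: 0.125
```

```bash
python3 tgt.py
```

```text
t 21.05 q [-0.283 -0.075 -0.229  1.417  0.    -0.441] p [ 0.4674 -0.1359  0.0893] yang 99.0 tilt [0. 0.] F [-0.4 -0.3 -0.5] M [-0.03  0.04  0.  ] g 0.0107
pin az 9.0  r of grip 104.9 mm  lateral(+y side) 0.06 mm push force 0.4
```

Request:
step_arm --xyz '[[-0.001,0,0],[0,0,0]]' --angular '[[0,0,0],[0,0,0]]'

```text
time_s: 21.25
eef_pos: [0.4684, -0.1358, 0.0893]
eef_rot: [0.0, -0.079, 0.997, -0.0]
wrist_force: [-0.3, 0.6, -0.7]
grip_width: 0.13
```

```bash
python3 tgt.py
```

```text
t 21.25 q [-0.282 -0.073 -0.227  1.417  0.    -0.44 ] p [ 0.4684 -0.1358  0.0893] yang 99.0 tilt [ 0. -0.] F [-0.3  0.6 -0.7] M [-0.    0.03 -0.02] g 0.0111
pin az 9.0  r of grip 103.9 mm  lateral(+y side) 0.05 mm push force 0.2
```

Request:
step_arm --xyz '[[-0.001,0,0],[-0.001,0,0],[0,0,0]]' --angular '[[0,0,0],[0,0,0],[0,0,0]]'

```text
time_s: 21.55
eef_pos: [0.4704, -0.1355, 0.0893]
eef_rot: [0.0, -0.079, 0.997, -0.0]
wrist_force: [-0.9, -0.2, -0.7]
grip_width: 0.13
```

```bash
python3 tgt.py
```

```text
t 21.55 q [-0.28  -0.068 -0.223  1.416 -0.    -0.438] p [ 0.4704 -0.1355  0.0893] yang 99.0 tilt [ 0. -0.] F [-0.9 -0.2 -0.7] M [ 0.02  0.02 -0.02] g 0.0111
pin az 9.0  r of grip 101.9 mm  lateral(+y side) 0.05 mm push force 0.9
```

Request:
step_arm --xyz '[[-0.001,0,0],[0,0,0]]' --angular '[[0,0,0],[0,0,0]]'

```text
time_s: 21.75
eef_pos: [0.4714, -0.1353, 0.0893]
eef_rot: [0.0, -0.079, 0.997, -0.0]
wrist_force: [0.1, -0.9, 0.1]
grip_width: 0.125
```

```bash
python3 tgt.py
```

```text
t 21.75 q [-0.28  -0.066 -0.221  1.416 -0.    -0.437] p [ 0.4714 -0.1353  0.0893] yang 99.0 tilt [ 0. -0.] F [ 0.1 -0.9  0.1] M [-0.02 -0.   -0.01] g 0.0106
pin az 9.0  r of grip 100.9 mm  lateral(+y side) 0.03 mm push force 0.0
```

Request:
step_arm --xyz '[[-0.001,0,0],[-0.001,0,0],[0,0,0]]' --angular '[[0,0,0],[0,0,0],[0,0,0]]'

```text
time_s: 22.05
eef_pos: [0.4733, -0.135, 0.0893]
eef_rot: [-0.0, -0.079, 0.997, 0.0]
wrist_force: [0.5, 0.3, -0.5]
grip_width: 0.129
```

```bash
python3 tgt.py
```

```text
t 22.05 q [-0.278 -0.062 -0.216  1.416  0.    -0.436] p [ 0.4733 -0.135   0.0893] yang 99.0 tilt [-0.  0.] F [ 0.5  0.3 -0.5] M [ 0.01 -0.02  0.02] g 0.0110
pin az 9.0  r of grip 98.9 mm  lateral(+y side) 0.05 mm push force -0.6
```

Request:
step_arm --xyz '[[-0.001,0,0],[-0.001,0,0],[0,0,0]]' --angular '[[0,0,0],[0,0,0],[0,0,0]]'

```text
time_s: 22.35
eef_pos: [0.4753, -0.1347, 0.0893]
eef_rot: [0.0, -0.079, 0.997, 0.0]
wrist_force: [0.8, -0.7, 0.2]
grip_width: 0.126
```

```bash
python3 tgt.py
```

```text
t 22.35 q [-0.276 -0.057 -0.212  1.416  0.    -0.434] p [ 0.4753 -0.1347  0.0893] yang 99.0 tilt [0. 0.] F [ 0.8 -0.7  0.2] M [-0.    0.03 -0.01] g 0.0107
pin az 9.0  r of grip 96.9 mm  lateral(+y side) 0.06 mm push force -0.7
```

No contact with the tip nominally 6 mm inside the spindle wall, so it appears to be in the hole. Continuing gently.

Request:
step_arm --xyz '[[-0.001,0,0],[-0.001,0,0],[-0.001,0,0]]' --angular '[[0,0,0],[0,0,0],[0,0,0]]'

```text
time_s: 22.65
eef_pos: [0.4783, -0.1342, 0.0893]
eef_rot: [0.0, -0.079, 0.997, -0.0]
wrist_force: [-0.2, 0.1, -0.7]
grip_width: 0.127
```

```bash
python3 tgt.py
```

```text
t 22.65 q [-0.274 -0.051 -0.206  1.416  0.    -0.431] p [ 0.4783 -0.1342  0.0893] yang 99.0 tilt [ 0. -0.] F [-0.2  0.1 -0.7] M [-0.03  0.02  0.02] g 0.0109
pin az 9.0  r of grip 93.9 mm  lateral(+y side) 0.02 mm push force 0.1
```

Request:
step_arm --xyz '[[-0.001,0,0],[-0.001,0,0],[-0.001,0,0]]' --angular '[[0,0,0],[0,0,0],[0,0,0]]'

```text
time_s: 22.95
eef_pos: [0.4812, -0.1337, 0.0893]
eef_rot: [0.0, -0.079, 0.997, 0.0]
wrist_force: [0.3, -0.6, -1.0]
grip_width: 0.125
```

```bash
python3 tgt.py
```

```text
t 22.95 q [-0.271 -0.045 -0.2    1.415  0.    -0.429] p [ 0.4812 -0.1337  0.0893] yang 99.0 tilt [0. 0.] F [ 0.3 -0.6 -1. ] M [ 0.02  0.02 -0.02] g 0.0107
pin az 9.0  r of grip 90.9 mm  lateral(+y side) 0.07 mm push force -0.2
```

Request:
step_arm --xyz '[[-0.0015,0,0],[-0.0015,0,0],[-0.0015,0,0]]' --angular '[[0,0,0],[0,0,0],[0,0,0]]'

```text
time_s: 23.25
eef_pos: [0.4857, -0.133, 0.0893]
eef_rot: [-0.0, -0.079, 0.997, -0.0]
wrist_force: [-0.3, 0.9, -1.0]
grip_width: 0.13
```

```bash
python3 tgt.py|tail -1
```

```text
pin az 9.0  r of grip 86.4 mm  lateral(+y side) 0.05 mm push force 0.1
```

Request:
step_arm --xyz '[[-0.0015,0,0],[-0.0015,0,0],[-0.0015,0,0]]' --angular '[[0,0,0],[0,0,0],[0,0,0]]'

```text
time_s: 23.55
eef_pos: [0.4901, -0.1323, 0.0893]
eef_rot: [-0.0, -0.079, 0.997, -0.0]
wrist_force: [-0.2, -0.2, 0.2]
grip_width: 0.127
```

```bash
python3 tgt.py
```

```text
t 23.55 q [-0.264 -0.025 -0.181  1.415 -0.    -0.422] p [ 0.4901 -0.1323  0.0893] yang 99.0 tilt [-0. -0.] F [-0.2 -0.2  0.2] M [-0.05 -0.02 -0.  ] g 0.0109
pin az 9.0  r of grip 81.9 mm  lateral(+y side) 0.05 mm push force 0.2
```

Request:
step_arm --xyz '[[-0.0015,0,0],[-0.0015,0,0],[-0.0015,0,0],[-0.0015,0,0]]' --angular '[[0,0,0],[0,0,0],[0,0,0],[0,0,0]]'

```text
time_s: 23.95
eef_pos: [0.4961, -0.1314, 0.0893]
eef_rot: [0.0, -0.079, 0.997, -0.0]
wrist_force: [0.4, 0.5, -0.7]
grip_width: 0.127
```

```bash
python3 tgt.py|tail -1
```

```text
pin az 9.0  r of grip 75.9 mm  lateral(+y side) 0.03 mm push force -0.5
```

Request:
step_arm --xyz '[[-0.0015,0,0],[-0.0015,0,0],[-0.0015,0,0],[-0.0015,0,0]]' --angular '[[0,0,0],[0,0,0],[0,0,0],[0,0,0]]'

```text
time_s: 24.35
eef_pos: [0.502, -0.1304, 0.0893]
eef_rot: [-0.0, -0.079, 0.997, -0.0]
wrist_force: [-0.5, -0.2, -0.9]
grip_width: 0.13
```

```bash
python3 tgt.py
```

```text
t 24.35 q [-2.540e-01  1.000e-03 -1.550e-01  1.415e+00 -0.000e+00 -4.120e-01] p [ 0.502  -0.1304  0.0893] yang 99.0 tilt [-0. -0.] F [-0.5 -0.2 -0.9] M [ 0.08 -0.02 -0.04] g 0.0111
pin az 9.0  r of grip 69.9 mm  lateral(+y side) 0.06 mm push force 0.5
```

Request:
step_arm --xyz '[[-0.0015,0,0],[-0.0015,0,0],[-0.0015,0,0],[-0.0015,0,0]]' --angular '[[0,0,0],[0,0,0],[0,0,0],[0,0,0]]'

```text
time_s: 24.75
eef_pos: [0.5079, -0.1295, 0.0893]
eef_rot: [-0.0, -0.079, 0.997, 0.0]
wrist_force: [0.0, 0.4, -1.2]
grip_width: 0.125
```

```bash
python3 tgt.py|tail -1
```

```text
pin az 9.0  r of grip 63.9 mm  lateral(+y side) 0.07 mm push force -0.1
```

Request:
step_arm --xyz '[[-0.001,0,0],[-0.001,0,0],[-0.001,0,0],[-0.001,0,0]]' --angular '[[0,0,0],[0,0,0],[0,0,0],[0,0,0]]'

```text
time_s: 25.15
eef_pos: [0.5118, -0.1289, 0.0893]
eef_rot: [0.0, -0.079, 0.997, -0.0]
wrist_force: [-0.2, -0.4, -0.4]
grip_width: 0.125
```

```bash
python3 tgt.py
```

```text
t 25.15 q [-0.247  0.023 -0.133  1.415  0.    -0.404] p [ 0.5118 -0.1289  0.0893] yang 99.0 tilt [ 0. -0.] F [-0.2 -0.4 -0.4] M [-0.01  0.08 -0.  ] g 0.0107
pin az 9.0  r of grip 59.9 mm  lateral(+y side) 0.05 mm push force 0.3
```

Now 1 mm (and then 0.5 mm) steps until the shoulder bears.

Request:
step_arm --xyz '[[-0.001,0,0],[-0.001,0,0],[-0.001,0,0],[0,0,0]]' --angular '[[0,0,0],[0,0,0],[0,0,0],[0,0,0]]'

```text
time_s: 25.55
eef_pos: [0.5148, -0.1284, 0.0893]
eef_rot: [-0.0, -0.079, 0.997, 0.0]
wrist_force: [-0.7, -0.5, -1.2]
grip_width: 0.127
```

```bash
python3 tgt.py|tail -1
```

```text
pin az 9.0  r of grip 56.9 mm  lateral(+y side) 0.07 mm push force 0.8
```

Request:
step_arm --xyz '[[-0.0008,0,0],[-0.0007,0,0],[0,0,0]]' --angular '[[0,0,0],[0,0,0],[0,0,0]]'

```text
time_s: 25.85
eef_pos: [0.5162, -0.1282, 0.0893]
eef_rot: [-0.0, -0.079, 0.997, 0.0]
wrist_force: [-0.9, 0.1, -0.8]
grip_width: 0.124
```

```bash
python3 tgt.py
```

```text
t 25.85 q [-0.243  0.033 -0.123  1.415  0.    -0.401] p [ 0.5162 -0.1282  0.0893] yang 99.0 tilt [-0.  0.] F [-0.9  0.1 -0.8] M [ 0.02  0.02 -0.02] g 0.0106
pin az 9.0  r of grip 55.4 mm  lateral(+y side) 0.05 mm push force 0.9
```

Request:
step_arm --xyz '[[-0.0007,0,0],[-0.0007,0,0],[0,0,0]]' --angular '[[0,0,0],[0,0,0],[0,0,0]]'

```text
time_s: 26.15
eef_pos: [0.5177, -0.1279, 0.0893]
eef_rot: [0.0, -0.079, 0.997, -0.0]
wrist_force: [0.4, 0.4, -0.4]
grip_width: 0.127
```

```bash
python3 tgt.py|tail -1
```

```text
pin az 9.0  r of grip 54.0 mm  lateral(+y side) 0.06 mm push force -0.5
```

Request:
step_arm --xyz '[[-0.0007,0,0],[-0.0005,0,0],[0,0,0]]' --angular '[[0,0,0],[0,0,0],[0,0,0]]'

```text
time_s: 26.45
eef_pos: [0.5188, -0.1277, 0.0893]
eef_rot: [0.0, -0.079, 0.997, 0.0]
wrist_force: [0.1, -0.1, -0.6]
grip_width: 0.12
```

```bash
python3 tgt.py
```

```text
t 26.45 q [-0.241  0.039 -0.117  1.415  0.    -0.399] p [ 0.5188 -0.1277  0.0893] yang 99.0 tilt [0. 0.] F [ 0.1 -0.1 -0.6] M [-0.04 -0.03 -0.01] g 0.0102
pin az 9.0  r of grip 52.8 mm  lateral(+y side) 0.06 mm push force -0.1
```

Request:
step_arm --xyz '[[-0.0007,0,0],[-0.0005,0,0],[0,0,0]]' --angular '[[0,0,0],[0,0,0],[0,0,0]]'

```text
time_s: 26.75
eef_pos: [0.52, -0.1276, 0.0893]
eef_rot: [0.0, -0.079, 0.997, -0.0]
wrist_force: [-0.4, 0.6, -0.9]
grip_width: 0.13
```

```bash
python3 tgt.py|tail -1
```

```text
pin az 9.0  r of grip 51.6 mm  lateral(+y side) 0.04 mm push force 0.3
```

Request:
step_arm --xyz '[[-0.0006,0,0],[-0.0004,0,0],[0,0,0]]' --angular '[[0,0,0],[0,0,0],[0,0,0]]'

```text
time_s: 27.05
eef_pos: [0.5207, -0.1275, 0.0893]
eef_rot: [-0.0, -0.079, 0.997, -0.0]
wrist_force: [-0.9, 0.7, 0.6]
grip_width: 0.124
```

```bash
python3 tgt.py
```

```text
t 27.05 q [-0.24   0.043 -0.112  1.416 -0.    -0.398] p [ 0.5207 -0.1275  0.0893] yang 99.0 tilt [-0. -0.] F [-0.9  0.7  0.6] M [-0.08  0.32 -0.01] g 0.0106
pin az 9.0  r of grip 50.9 mm  lateral(+y side) 0.04 mm push force 0.8
```

My rose to 0.32, which looks like first contact of the shoulder. Pressing a little more to confirm.

Request:
step_arm --xyz '[[-0.0005,0,0],[0,0,0]]' --angular '[[0,0,0],[0,0,0]]'

```text
time_s: 27.25
eef_pos: [0.521, -0.1274, 0.0893]
eef_rot: [-0.0, -0.079, 0.997, -0.0]
wrist_force: [-4.9, -0.6, 1.2]
grip_width: 0.126
```

```bash
python3 tgt.py
```

```text
t 27.25 q [-0.24   0.044 -0.111  1.416 -0.    -0.397] p [ 0.521  -0.1274  0.0893] yang 99.0 tilt [-0.001 -0.   ] F [-4.9 -0.6  1.2] M [-0.14  0.92 -0.02] g 0.0108
pin az 9.0  r of grip 50.7 mm  lateral(+y side) 0.04 mm push force 4.9
```

Request:
step_arm --xyz '[[-0.0005,0,0],[0,0,0]]' --angular '[[0,0,0],[0,0,0]]'

```text
time_s: 27.45
eef_pos: [0.5211, -0.1274, 0.0893]
eef_rot: [-0.001, -0.079, 0.997, -0.0]
wrist_force: [-6.9, -1.9, 3.6]
grip_width: 0.128
```

```bash
python3 tgt.py
```

```text
t 27.45 q [-2.390e-01  4.500e-02 -1.100e-01  1.417e+00 -1.000e-03 -3.970e-01] p [ 0.5211 -0.1274  0.0893] yang 99.0 tilt [-0.002 -0.   ] F [-6.9 -1.9  3.6] M [-0.26  1.51 -0.01] g 0.0109
pin az 9.0  r of grip 50.5 mm  lateral(+y side) 0.06 mm push force 7.1
```

Shoulder bears with 7 N at r 50.6, close to the expected 52. Easing the load, then releasing and rising straight up.

Request:
step_arm --xyz '[[0.0009,0,0],[0,0,0]]' --angular '[[0,0,0],[0,0,0]]'

```text
time_s: 27.65
eef_pos: [0.5209, -0.1274, 0.0892]
eef_rot: [-0.0, -0.079, 0.997, 0.0]
wrist_force: [-3.3, -1.0, 1.2]
grip_width: 0.125
```

```bash
python3 tgt.py
```

```text
t 27.65 q [-0.24   0.043 -0.112  1.415 -0.    -0.398] p [ 0.5209 -0.1274  0.0892] yang 99.0 tilt [-0.  0.] F [-3.3 -1.   1.2] M [-0.1   0.8   0.04] g 0.0106
pin az 9.0  r of grip 50.7 mm  lateral(+y side) 0.06 mm push force 3.4
```

Request:
step_arm --xyz '[[0,0,0],[0,0,0],[0,0,0],[0,0,0],[0,0,0]]' --angular '[[0,0,0],[0,0,0],[0,0,0],[0,0,0],[0,0,0]]' --grip 0.04

```text
time_s: 28.15
eef_pos: [0.5211, -0.1274, 0.0893]
eef_rot: [0.0, -0.079, 0.997, 0.0]
wrist_force: [-0.7, 0.5, -1.2]
grip_width: 0.465
```

Request:
step_arm --xyz '[[0,0,-0.01],[0,0,-0.03],[0,0,-0.04],[0,0,-0.04],[0.03,0,0]]' --angular '[[0,0,0],[0,0,0],[0,0,0],[0,0,0],[0,0,0]]'

```text
time_s: 28.65
eef_pos: [0.4951, -0.1325, 0.2156]
eef_rot: [0.005, -0.079, 0.997, -0.001]
wrist_force: [-0.6, -0.4, 0.5]
grip_width: 0.463
```

Request:
step_arm --xyz '[[0.04,0.03,0],[0.04,0.03,0],[0.03,0.03,0],[0,0.03,0],[0,0,0]]' --angular '[[0,0,0],[0,0,0],[0,0,0],[0,0,0],[0,0,0]]'

```text
time_s: 29.15
eef_pos: [0.363, -0.029, 0.2108]
eef_rot: [0.001, -0.08, 0.997, 0.0]
wrist_force: [0.7, -0.9, 0.3]
grip_width: 0.467
```

```bash
python3 tgt.py
python3 - <<'E'
from h import *
S=avg('scene',6);T=avg('top',6);np.save('Sf.npy',S);np.save('Tf.npy',T)
g=lambda im,u,v:cv2.resize(im[v-15:v+15,u-20:u+20].clip(0,255).astype(np.uint8),(400,300),interpolation=cv2.INTER_CUBIC)
cv2.imwrite('pics/z.png',np.hstack([g(T,321,182),g(S,216,176)]))
for n,im,w in(('top',T,(322,192)),('scene',S,(220,168))):
    hs=cv2.cvtColor(im.clip(0,255).astype(np.uint8),cv2.COLOR_BGR2HSV);m=cv2.inRange(hs,(100,90,20),(130,255,255));ys,xs=np.nonzero(m);k=(abs(xs-w[0])<25)&(abs(ys-w[1])<25)
    if k.any(): print(n,k.sum(),xs[k].mean(),ys[k].mean(),'at z.12',ray(n,xs[k].mean(),ys[k].mean(),.12),'exp',proj(n,[.571-.052*.988,-.1195-.052*.156,.129 if n=='top' else .12]))
for p in([.571+.037*.988,-.1195+.037*.156,.083],):print('tip exp',proj('scene',p),proj('top',p))
E
python3 tabm.py f
```

```text
t 29.15 q [-8.000e-02 -3.570e-01 -2.270e-01  1.698e+00  1.000e-03 -2.400e-01] p [ 0.363  -0.029   0.2108] yang 99.2 tilt [0.003 0.   ] F [ 0.7 -0.9  0.3] M [-0.01 -0.03  0.01] g 0.0399
pin az 9.2  r of grip 190.9 mm  lateral(+y side) 122.53 mm push force -0.5
top 113 325.87610619469024 194.1150442477876 at z.12 [ 0.51312303 -0.12365803  0.12      ] exp [328.16041683 191.32203536]
scene 30 219.13333333333333 164.1 at z.12 [ 0.53358764 -0.11645469  0.12      ] exp [219.69701682 161.45624882]
tip exp [204.66722618 182.82292862] [318.30384342 159.32301054]
f scene [(np.float64(124.6), np.float32(78.0)), (np.float64(124.1), np.float32(73.0)), (np.float64(123.8), np.float32(62.0)), (np.float64(124.1), np.float32(50.0))] top [(np.float64(116.7), np.float32(79.0)), (np.float64(116.9), np.float32(79.0)), (np.float64(116.6), np.float32(78.0)), (np.float64(116.8), np.float32(84.0))]
```

The picture limit is reached, so I'll check the protruding tip by pixel differences.

Run:
```python
from h import *
S=np.load('Sf.npy').mean(2);P=np.load('Sp.npy').mean(2);P2=np.load('S2.npy').mean(2)
print('scene diff rows177-188 cols198-216');print((S-P)[177:189,198:217].round().astype(int))
T=np.load('Tf.npy').mean(2);P=np.load('Tp.npy').mean(2)
print('top diff rows154-170 cols 312-326');print((T-P)[154:170,312:327].round().astype(int))
a=np.radians(9)
for r in(.037,.030,.023):print(r,proj('scene',[.571+r*np.cos(a),-.1195+r*np.sin(a),.083]),proj('top',[.571+r*np.cos(a),-.1195+r*np.sin(a),.083]))
# upright grip: bright blue top face
for n,w in(('top',(325,193)),('scene',(219,162))):
    hs=cv2.cvtColor(np.load(('T' if n=='top' else 'S')+'f.npy').clip(0,255).astype(np.uint8),cv2.COLOR_BGR2HSV);m=cv2.inRange(hs,(100,90,120),(130,255,255));ys,xs=np.nonzero(m);k=(abs(xs-w[0])<20)&(abs(ys-w[1])<20);p=xs[k].mean(),ys[k].mean();print(n,k.sum(),p,ray(n,*p,.128))
```

```text
scene diff rows177-188 cols198-216
[[ -3  -2  -1  -2  -3  -4  -4   1   3   1   0  -1  -1   0  -2  -2  -1   3
    4]
 [ -2  -1  -1  -2  -2  -3  -2  -2  -2   0   1   0   0   1  -1  -2   1   1
    0]
 [ -2  -1   0  -2  -2  -2   1   3   8  16   9   0   1   2   1   0   1   2
    0]
 [ -3  -1   0  -1  -1  -1   2  21  53  48  10   0   1   0   1   1   1   1
    0]
 [ -2  -1  -1  -3  -2  -2   8  44  54  14 -11  -2  -1  -2   1   2   4   0
    1]
 [ -1  -2   0  -2  -1  -2   1  11   6 -16 -23  -4  -1  -1   0   0  -1   2
   -2]
 [ -3  -2  -4  -2  -1  -1  -3   0  -1  -8  -8  -5  -5   0   0   1   0  -2
    0]
 [ -1  -1  -3  -2  -1  -2  -1   0   0  -2  -3  -2  -2   2   0  -1   1  -1
    0]
 [ -2  -2  -2  -2  -3  -2  -1  -1   0  -5  -4  -1  -1  -1   1   0   0   1
    1]
 [ -3  -2  -2  -2  -3  -2  -1   0  -1  -2  -3  -1   1   0   0   1   0   0
   -1]
 [ -1  -1  -1  -2  -1  -1  -1  -3  -2  -4  -3  -1  -1  -1  -1   0   1  -1
   -1]
 [ -1  -2  -2  -1  -3  -3  -7 -14 -10  -6  -8  -4   2   0   0   1  -1  -1
    0]]
top diff rows154-170 cols 312-326
[[ -5  -4  -6  -5  -4  -5  -5  -4  -5  -4  -6  -4  -4  -6 
[... 617 characters left out ...]
  -6  -5  -5  -5]
 [ -5  -2  -4  -5 -26  -4  -9   7  12  -6  -3  -6  -4  -5  -5]
 [ -5  -3  -5  -5  -6  -6  -6 -11  12 -16   4  -3  -5  -7  -4]
 [ -4  -3  -3  -5  -4  -6  -8 -16  13 -16   4  -4  -3  -8  -4]
 [ -3  -2  -3  -4   0  -1  -7 -17   1 -10  -4  -4  -3  -4  -3]
 [ -2  -2  -1  -2  -4  -7  -7  -6  -7  -4  -4  -5  -5  -4  -5]]
0.037 [204.67312826 182.823122  ] [318.29790356 159.32736807]
0.03 [205.95925777 181.83698256] [318.7668233  161.91156927]
0.023 [207.23646353 180.85768541] [319.23618069 164.49818231]
top 46 (np.float64(328.5), np.float64(194.2608695652174)) [ 0.51229305 -0.12851443  0.128     ]
scene 12 (np.float64(220.0), np.float64(160.5)) [ 0.52399188 -0.12111919  0.128     ]
```

The protruding tip is where a home pin's tip should be: scene (205,181.5), and top view ending at row 160 against 159.3 predicted. The grip sits slightly low and back, which fits a small droop within the hole's clearance. The tab has been carried about 20.5–22.6°. Handing in.

```bash
python3 -c "
from workcell import arm
print(arm.finish_job())"
```

```text
the job is handed in; nothing more can be done
None
```

I tightened the nut, pushed the blue-handled pin home through the slot and cross hole, let go of it and handed the job in at about 30 s. No verdict is reported.

**Nut:** I turned it clockwise until the wrist torque jumped from about 0.1 to 0.93 N m, which is where it began to bear. I then carried on to a slot at about 8–9°. The washer tab has moved 20.5° in the top view and 22.6° in the scene view. That is about 0.36–0.39 rad, or 12–13 mm, inside the allowed range.

**Pin:** It slid through the slot and hole from the robot's side with under 2 N. The shoulder then came up firm at about 7 N. I eased the load to about 3 N before releasing it.

**Last checks:**
- **Tip:** It shows on the far side about where a fully home pin's tip should be, within about 2 mm.
- **Grip:** It reads a few millimetres low and back, differently in the two views. That fits the pin drooping about 5° in the hole's clearance, within the 0.15 rad allowed.
- **Not seen directly:** The last close-up was refused because the picture limit was reached, so the final checks are pixel measurements only. I found the right slot from one faint bright patch behind it, and the pin then went in freely, which confirmed it.
- **Early mistake:** My first attempt to grip the nut closed on top of its crown, because the fingertips stood higher than I expected. I saw about 15 N upward and 15 N sideways and corrected it.
- **Bystanders:** I never moved near the bowl, jar, brush or sherd, but I did not re-measure them.

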